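# Kit out the bench mandrel holder from the carousel

### The job

First swing the clamp lever of the mandrel holder right over to the front, open. Then turn the storage carousel by its knob to bring the bays to the window of the guard, take out every round-headed mandrel and slide each one, square tang first, into a slot of the holder, one to a slot, until it is fully home against the hidden stop. When all of them are home, and not before, swing the lever right over to the back again; leave the plain square bars in their bays and do not disturb the brick or the jar.

Things in the scene. Friction and masses are not known exactly. Their poses are not given: they have to be found in the camera images.
- mandrel0: round-headed mandrel (reads None if absent): aluminium bar 136 mm long, 0.12 kg. Tang 112 mm long, 18 mm square; then a neck 11 mm diameter, 9 mm long, and a round head 18 mm diameter, 15 mm long. Origin on its axis at mid-length; x axis along the bar from head to tang end. It starts level in a carousel bay, tang end towards the hub (40 mm from its axis), held by its weight only
- mandrel0_tang (a point): centre of the square tang end face of mandrel0, 68 mm along its x axis from its origin
- mandrel1: round-headed mandrel (reads None if absent): aluminium bar 136 mm long, 0.12 kg. Tang 112 mm long, 18 mm square; then a neck 11 mm diameter, 9 mm long, and a round head 18 mm diameter, 15 mm long. Origin on its axis at mid-length; x axis along the bar from head to tang end. It starts level in a carousel bay, tang end towards the hub (40 mm from its axis), held by its weight only
- mandrel1_tang (a point): centre of the square tang end face of mandrel1, 68 mm along its x axis from its origin
- mandrel2: round-headed mandrel (reads None if absent): aluminium bar 136 mm long, 0.12 kg. Tang 112 mm long, 18 mm square; then a neck 11 mm diameter, 9 mm long, and a round head 18 mm diameter, 15 mm long. Origin on its axis at mid-length; x axis along the bar from head to tang end. It starts level in a carousel bay, tang end towards the hub (40 mm from its axis), held by its weight only
- mandrel2_tang (a point): centre of the square tang end face of mandrel2, 68 mm along its x axis from its origin
- mandrel3: round-headed mandrel (reads None if absent): aluminium bar 136 mm long, 0.12 kg. Tang 112 mm long, 18 mm square; then a neck 11 mm diameter, 9 mm long, and a round head 18 mm diameter, 15 mm long. Origin on its axis at mid-length; x axis along the bar from head to tang end. It starts level in a carousel bay, tang end towards the hub (40 mm from its axis), held by its weight only
- mandrel3_tang (a point): centre of the square tang end face of mandrel3, 68 mm along its x axis from its origin
- plain0: plain aluminium bar, 18 mm square over its whole 136 mm, no neck and no round head. Origin on its axis at mid-length. Lies in a carousel bay; not wanted
- plain1: plain aluminium bar, 18 mm square over its whole 136 mm, no neck and no round head. Origin on its axis at mid-length. Lies in a carousel bay; not wanted
- guard: fixed square guard 380 x 380 mm round the carousel: base plate 12 mm thick, corner posts, top of 6 mm steel wires (84 to 90 mm above the bench) with an open window from its front edge back to 37 mm behind the hub, 67 mm to either side of its middle. Origin on the bench on the carousel's axis; its -x points out of the window, towards the robot; z up. Only a bar in the window can be lifted out
- hub (a point): on the carousel's axis, mid-knob, 124 mm above the bench; turns with the carousel, z up. Knob: black bar 50 mm long (along this x), 14 mm wide, 108 to 140 mm above the bench, on a hub 48 mm across. The disc (310 mm diameter, top 30 mm above the bench) turns with it, up to two turns either way from the start, takes about 0.12 N m and stays where left
- bay2 (a point): place of the middle of the bar in bay 2 of six bays 60 degrees apart (bay n lies 60n degrees anticlockwise from the hub's x); 108 mm from the axis, 59 mm above the bench; turns with the carousel. A bay has two rests (9 mm long, cheeks 9 mm up the bar's sides) centred 55 and 145 mm from the axis; between them the bar is free, with 20 mm of air below it. Bays may be empty
- bay5 (a point): place of the middle of the bar in bay 5 of six bays 60 degrees apart (bay n lies 60n degrees anticlockwise from the hub's x); 108 mm from the axis, 59 mm above the bench; turns with the carousel. A bay has two rests (9 mm long, cheeks 9 mm up the bar's sides) centred 55 and 145 mm from the axis; between them the bar is free, with 20 mm of air below it. Bays may be empty
- mouth0 (a point): mouth centre of a blind slot in a grey block, 47 mm above the bench; x points into the slot, z up. Slot 23 mm wide, 24 high; block 54 mm wide, top 73 mm above the bench. Level with the slot's floor a tongue 10 mm wide, 8 thick, 36 long juts out under the bar. A rigid hidden stop lies 34 to 58 mm inside, unlike in each block: feel for it. Blocks 75 mm apart in a row, any order, on a 12 mm foot plate
- mouth1 (a point): mouth centre of a blind slot in a grey block, 47 mm above the bench; x points into the slot, z up. Slot 23 mm wide, 24 high; block 54 mm wide, top 73 mm above the bench. Level with the slot's floor a tongue 10 mm wide, 8 thick, 36 long juts out under the bar. A rigid hidden stop lies 34 to 58 mm inside, unlike in each block: feel for it. Blocks 75 mm apart in a row, any order, on a 12 mm foot plate
- mouth2 (a point): mouth centre of a blind slot in a grey block, 47 mm above the bench; x points into the slot, z up. Slot 23 mm wide, 24 high; block 54 mm wide, top 73 mm above the bench. Level with the slot's floor a tongue 10 mm wide, 8 thick, 36 long juts out under the bar. A rigid hidden stop lies 34 to 58 mm inside, unlike in each block: feel for it. Blocks 75 mm apart in a row, any order, on a 12 mm foot plate
- clamp (a joint): clamp lever: 0 leaning to the front, the mouths' side (open), 1.0 rad leaning to the back (locked; it starts between 0.88 and 1.0); stays where it is left, light to push
- clamp_tip (a point): tip of the clamp lever (80 mm long, from 0.5 rad one side of upright to 0.5 rad the other), on the foot plate at one end of the row of blocks; it swings along the slots' direction: with their x as it locks, against it as it opens
- firebrick: loose pale brick 60 x 100 x 30 mm, bystander; origin under its centre
- fluxjar: loose glass jar 56 mm diameter, 70 mm high, bystander; origin under its centre
Things that resemble listed ones, but are neither listed nor needed, are in the scene too. What is shaped like the mandrel3 but orange is not meant.

How it is judged:
On the way, in this order (a step that is already met when the one before it is completed fails the run):
1. the clamp lever is swung open (value of joint clamp below 0.15 rad), for 0.2 s.
2. every round-headed mandrel is fully home in a slot, the clamp lever still open (((x of mandrel0_tang in the frame of mouth0 above 0.035 m and y of mandrel0_tang in the frame of mouth0 between -0.006 and 0.006 m and z of mandrel0_tang in the frame of mouth0 between -0.007 and 0.007 m and angle between the x axis of mandrel0 and the x axis of mouth0, either way round below 0.25 rad) or (x of mandrel0_tang in the frame of mouth1 above 0.043 m and y of mandrel0_tang in the frame of mouth1 between -0.006 and 0.006 m and z of mandrel0_tang in the frame of mouth1 between -0.007 and 0.007 m and angle between the x axis of mandrel0 and the x axis of mouth1, either way round below 0.25 rad) or (x of mandrel0_tang in the frame of mouth2 above 0.051 m and y of mandrel0_tang in the frame of mouth2 between -0.006 and 0.006 m and z of mandrel0_tang in the frame of mouth2 between -0.007 and 0.007 m and angle between the x axis of mandrel0 and the x axis of mouth2, either way round below 0.25 rad)) and ((x of mandrel1_tang in the frame of mouth0 above 0.035 m and y of mandrel1_tang in the frame of mouth0 between -0.006 and 0.006 m and z of mandrel1_tang in the frame of mouth0 between -0.007 and 0.007 m and angle between the x axis of mandrel1 and the x axis of mouth0, either way round below 0.25 rad) or (x of mandrel1_tang in the frame of mouth1 above 0.043 m and y of mandrel1_tang in the frame of mouth1 between -0.006 and 0.006 m and z of mandrel1_tang in the frame of mouth1 between -0.007 and 0.007 m and angle between the x axis of mandrel1 and the x axis of mouth1, either way round below 0.25 rad) or (x of mandrel1_tang in the frame of mouth2 above 0.051 m and y of mandrel1_tang in the frame of mouth2 between -0.006 and 0.006 m and z of mandrel1_tang in the frame of mouth2 between -0.007 and 0.007 m and angle between the x axis of mandrel1 and the x axis of mouth2, either way round below 0.25 rad)) and ((x of mandrel2_tang in the frame of mouth0 above 0.035 m and y of mandrel2_tang in the frame of mouth0 between -0.006 and 0.006 m and z of mandrel2_tang in the frame of mouth0 between -0.007 and 0.007 m and angle between the x axis of mandrel2 and the x axis of mouth0, either way round below 0.25 rad) or (x of mandrel2_tang in the frame of mouth1 above 0.043 m and y of mandrel2_tang in the frame of mouth1 between -0.006 and 0.006 m and z of mandrel2_tang in the frame of mouth1 between -0.007 and 0.007 m and angle between the x axis of mandrel2 and the x axis of mouth1, either way round below 0.25 rad) or (x of mandrel2_tang in the frame of mouth2 above 0.051 m and y of mandrel2_tang in the frame of mouth2 between -0.006 and 0.006 m and z of mandrel2_tang in the frame of mouth2 between -0.007 and 0.007 m and angle between the x axis of mandrel2 and the x axis of mouth2, either way round below 0.25 rad)) and ((x of mandrel3_tang in the frame of mouth0 above 0.035 m and y of mandrel3_tang in the frame of mouth0 between -0.006 and 0.006 m and z of mandrel3_tang in the frame of mouth0 between -0.007 and 0.007 m and angle between the x axis of mandrel3 and the x axis of mouth0, either way round below 0.25 rad) or (x of mandrel3_tang in the frame of mouth1 above 0.043 m and y of mandrel3_tang in the frame of mouth1 between -0.006 and 0.006 m and z of mandrel3_tang in the frame of mouth1 between -0.007 and 0.007 m and angle between the x axis of mandrel3 and the x axis of mouth1, either way round below 0.25 rad) or (x of mandrel3_tang in the frame of mouth2 above 0.051 m and y of mandrel3_tang in the frame of mouth2 between -0.006 and 0.006 m and z of mandrel3_tang in the frame of mouth2 between -0.007 and 0.007 m and angle between the x axis of mandrel3 and the x axis of mouth2, either way round below 0.25 rad)) and value of joint clamp below 0.4 rad), for 0.2 s.
3. the clamp lever is swung over (value of joint clamp above 0.85 rad), for 0.2 s.
At the end, for the whole second after the job is handed in: Each mandrel present lies tang first in a slot, its tang end within 3 mm of the hidden stop and along the slot to 0.25 rad, at rest and released; both plain bars lie within 20 mm of their bays' places; the clamp lever stands above 0.85 rad (((x of mandrel0_tang in the frame of mouth0 above 0.035 m and y of mandrel0_tang in the frame of mouth0 between -0.006 and 0.006 m and z of mandrel0_tang in the frame of mouth0 between -0.007 and 0.007 m and angle between the x axis of mandrel0 and the x axis of mouth0, either way round below 0.25 rad) or (x of mandrel0_tang in the frame of mouth1 above 0.043 m and y of mandrel0_tang in the frame of mouth1 between -0.006 and 0.006 m and z of mandrel0_tang in the frame of mouth1 between -0.007 and 0.007 m and angle between the x axis of mandrel0 and the x axis of mouth1, either way round below 0.25 rad) or (x of mandrel0_tang in the frame of mouth2 above 0.051 m and y of mandrel0_tang in the frame of mouth2 between -0.006 and 0.006 m and z of mandrel0_tang in the frame of mouth2 between -0.007 and 0.007 m and angle between the x axis of mandrel0 and the x axis of mouth2, either way round below 0.25 rad)) and ((x of mandrel1_tang in the frame of mouth0 above 0.035 m and y of mandrel1_tang in the frame of mouth0 between -0.006 and 0.006 m and z of mandrel1_tang in the frame of mouth0 between -0.007 and 0.007 m and angle between the x axis of mandrel1 and the x axis of mouth0, either way round below 0.25 rad) or (x of mandrel1_tang in the frame of mouth1 above 0.043 m and y of mandrel1_tang in the frame of mouth1 between -0.006 and 0.006 m and z of mandrel1_tang in the frame of mouth1 between -0.007 and 0.007 m and angle between the x axis of mandrel1 and the x axis of mouth1, either way round below 0.25 rad) or (x of mandrel1_tang in the frame of mouth2 above 0.051 m and y of mandrel1_tang in the frame of mouth2 between -0.006 and 0.006 m and z of mandrel1_tang in the frame of mouth2 between -0.007 and 0.007 m and angle between the x axis of mandrel1 and the x axis of mouth2, either way round below 0.25 rad)) and ((x of mandrel2_tang in the frame of mouth0 above 0.035 m and y of mandrel2_tang in the frame of mouth0 between -0.006 and 0.006 m and z of mandrel2_tang in the frame of mouth0 between -0.007 and 0.007 m and angle between the x axis of mandrel2 and the x axis of mouth0, either way round below 0.25 rad) or (x of mandrel2_tang in the frame of mouth1 above 0.043 m and y of mandrel2_tang in the frame of mouth1 between -0.006 and 0.006 m and z of mandrel2_tang in the frame of mouth1 between -0.007 and 0.007 m and angle between the x axis of mandrel2 and the x axis of mouth1, either way round below 0.25 rad) or (x of mandrel2_tang in the frame of mouth2 above 0.051 m and y of mandrel2_tang in the frame of mouth2 between -0.006 and 0.006 m and z of mandrel2_tang in the frame of mouth2 between -0.007 and 0.007 m and angle between the x axis of mandrel2 and the x axis of mouth2, either way round below 0.25 rad)) and ((x of mandrel3_tang in the frame of mouth0 above 0.035 m and y of mandrel3_tang in the frame of mouth0 between -0.006 and 0.006 m and z of mandrel3_tang in the frame of mouth0 between -0.007 and 0.007 m and angle between the x axis of mandrel3 and the x axis of mouth0, either way round below 0.25 rad) or (x of mandrel3_tang in the frame of mouth1 above 0.043 m and y of mandrel3_tang in the frame of mouth1 between -0.006 and 0.006 m and z of mandrel3_tang in the frame of mouth1 between -0.007 and 0.007 m and angle between the x axis of mandrel3 and the x axis of mouth1, either way round below 0.25 rad) or (x of mandrel3_tang in the frame of mouth2 above 0.051 m and y of mandrel3_tang in the frame of mouth2 between -0.006 and 0.006 m and z of mandrel3_tang in the frame of mouth2 between -0.007 and 0.007 m and angle between the x axis of mandrel3 and the x axis of mouth2, either way round below 0.25 rad)) and linear speed of each of mandrel0, mandrel1, mandrel2, mandrel3 below 0.02 m/s and contact force between each of mandrel0, mandrel1, mandrel2, mandrel3 and the fingers below 0.2 N and distance between plain0 and bay2 below 0.02 m and distance between plain1 and bay5 below 0.02 m and value of joint clamp above 0.85 rad); the robot touches nothing.
It fails at once if the brick is shifted by more than 40 mm (distance of firebrick from where it was at the start of the episode above 0.04 m).
It fails at once if the jar is shifted by more than 40 mm (distance of fluxjar from where it was at the start of the episode above 0.04 m).
Of mandrel0, mandrel1, mandrel2, mandrel3 only 2 to 3 are there at a start; the rules pass over those that are not, and their reading is None.
At some moment in a run one of mandrel0, mandrel1, mandrel2, mandrel3 may be knocked a few centimetres aside while the robot is not near it.
Once in a run the grip may slacken for a moment while it holds something.
It also fails if it takes over 210 s, if anything falls off the work surface, if the arm or the gripper's body presses on something with over 40 N, if the wrist force passes 120 N, or if a joint passes its speed limit or range.

### The arm

A 7-joint arm with a two-finger parallel gripper is mounted at the origin on the work surface. World frame = base frame: x ahead of the robot, y to its left, z up, the work surface at z = 0. Lengths are in m, angles in rad, forces in N, time in s.
With the tool pointing down it reaches from about 0.4 to 0.875 m from the base axis. Payload 19.3 kg.
Tool frame: the origin (TCP) lies midway between the tips of the shut fingers; the grasp point (between the pads) lies 19 mm behind it; z points along the fingers, y is the line along which they close (so a half turn about z gives the same grasp; the last joint's range is limited). The gripper opens to 85 mm and grips with 20 to 120 N. Pads are 22 mm wide; open, the fingers measure 114 mm over their backs; the gripper's body (76 mm by 85 mm) begins 54 mm behind the grasp point. The pads swing forward as they close: fully open they stand 13 mm farther back than shut.
Start: joints at [1.109, 0.521, -0.036, 1.599, 0.021, 1.021, -0.113], TCP at [0.239, -0.578, 0.231] pointing down, gripper open.
Joint ranges: [-2.91, 2.91], [-0.3, 2.13], [-1.5, 1.42], [0.17, 2.43], [-1.26, 4.41], [0.16, 1.93], [-2.52, 2.52]. Speed limits (rad/s): [1.89, 1.89, 2.39, 2.39, 3.01, 3.01, 3.01].

### API

Orientations are given as [roll, pitch, yaw] about the fixed x, y, z axes, in that order (R = Rz(yaw) Ry(pitch) Rx(roll)).
In Python, from workcell import bot gives the robot as it stands.
- The arm moves only by the tool move_arm, never from a script. Its argument "series" is a list of rows, each a list of 3 entries, a list of its own where there are three numbers: the shift along the tool's x, y, z in cm, then the turn, a rotation vector about the tool's x, y, z in rad, then the opening in per cent of the stroke, from 0 (shut) to 100 (fully open). A call has 1 to 20 rows; each row is the pose to reach, as a shift and turn from the pose commanded when the call began, along the tool's axes at that moment; what a row does not reach only later rows make up. A row lasts 1/12 s, in which the tool goes at most 41.7 mm and 7.16 degrees, less where a joint would pass 70% of its speed; a pose out of reach is approached as far as the arm can. A call with a gripper value outside its range is refused whole. The fingers move at their own pace and stop on an object; "squeeze" is the grip in N (left out, the last holds). Time passes only in rows, so rows that repeat a pose let the fingers close. It gives the time, the measured TCP pose, the force, the opening and the grip force at its end, in the units of the state.
- bot.observe(): the state, without advancing time (a new reading comes with each control period).
- bot.grab_frame(name): name is "scene" or "top"; returns (picture, depth): 420x560x3 uint8, red, green, blue; 420x560 float32, m along the optical axis (not along the pixel's ray), 0 where there is no reading.
- bot.camera_params(name): a dict with "fovy" (degrees; the focal length in pixels is half the picture's height over the tangent of half this angle, whatever the lens; pixels are square), "cx", "cy" (the principal point, pixels), "R" (3x3) and "t" (3): a world point X has camera coordinates R X + t. Camera axes: x right, y down, z forward; pixel columns grow to the right and rows downward; lengths in m; the calibration is good to about 2 mm. A picture is of the moment at which its call begins. camera_params takes no time and is no camera call.
- bot.job_done(): hands the job in; it is judged then, once.
Trained networks look in the newest picture that a camera, given by its name, has taken for a name from the list of things; names that differ only in an ending like _2 or _b are one class to them, and where a whole thing is asked for, a point or a joint stands for the part that bears it (a point fixed in the world has none). Each returns a list of dicts, best first, with "conf" (0 to 1); they miss things now and then, are a little off and sometimes report something else, mostly with a low value. They report only what shows in the picture. A call takes as long as a camera call. They do not tell look-alikes from the thing itself.
- bot.find_in(camera, thing): "bbox" ([left, top, right, bottom] in pixels, round what is visible of it).
- bot.trace(camera, thing): "mask" (420x560 bool, what is visible of it) and "bbox" ([left, top, right, bottom] in pixels, round what is visible of it).
The state is a dict: "clock": time; "qpos": joint angles; "qd": joint speeds; "joint_efforts": joint torques, N m; "position": TCP position; "tool_rot": TCP orientation; "force": force on the tool from outside, world axes, zero at the start; "moment": the same for the moment, N m; "grip_width": finger opening in m; "finger_force": force on a finger pad.
Only numpy, scipy, OpenCV 4.12 (cv2) and the standard library are available. Lean on these libraries where they do the work, as an engineer would, in place of code of your own. Each camera call takes 0.05 s, during which the arm holds its last target. There are 200 camera calls.

## Working session

There is one attempt and no reset: what is moved stays moved. The work goes in short steps, Python scripts to look and compute and a tool call to move; the robot and the scene stay as the last step left them, time stands still between calls to the robot, and variables do not carry over. Pictures are saved under pics/ and viewed, at most 14 in all, crops included, and the job is handed in when it is done.

Besides the shell and the picture viewer there is one more tool, called as name([rows], argument=value, ...), one row to a line, values as JSON. move_arm: Moves the arm, as the interface text tells. Its arguments: {"type":"object","properties":{"series":{"type":"array"},"squeeze":{"type":"number"}},"required":["series"]}

```bash
mkdir -p pics; ls
cat > h.py <<'E'
import numpy as np, cv2
from workcell import bot
from scipy.spatial.transform import Rotation as Ro
def grab(n):
    p,d=bot.grab_frame(n); return p,d
def cloud(n,d):
    c=bot.camera_params(n); H,W=d.shape; f=H/2/np.tan(np.radians(c["fovy"])/2)
    v,u=np.mgrid[:H,:W]; P=np.stack([(u-c["cx"])/f*d,(v-c["cy"])/f*d,d],-1)
    R=np.array(c["R"]);t=np.array(c["t"])
    X=(P-t)@R; X[d==0]=np.nan; return X
def proj(n,X):
    c=bot.camera_params(n); f=210/np.tan(np.radians(c["fovy"])/2)
    q=np.array(c["R"])@np.array(X)+np.array(c["t"]); return q[:2]/q[2]*f+[c["cx"],c["cy"]]
def save(name,p): cv2.imwrite("pics/"+name,p[:,:,::-1])
def delta(pos,rpy=None):
    s=bot.observe(); R0=Ro.from_euler('xyz',s["tool_rot"]).as_matrix()
    print("shift cm",(R0.T@(np.array(pos)-s["position"])*100).round(2))
    if rpy is not None: print("turn",Ro.from_matrix(R0.T@Ro.from_euler('xyz',rpy).as_matrix()).as_rotvec().round(3))
E
python3 - <<'E'
from h import *
s=bot.observe();print(s)
ims=[]
for n in("scene","top"):
    p,d=grab(n);c=bot.camera_params(n);print(n,c,(d==0).mean());save(n+"0.png",p);np.save(n+"0.npy",d)
    for t in("hub","clamp","mouth0","firebrick","fluxjar","mandrel0","plain0","guard"):
        for r in bot.find_in(n,t)[:8]:print(t,np.round(r["conf"],2),np.round(r["bbox"]))
E
```

```text
pics
{'clock': 0.0, 'qpos': array([ 1.10882519,  0.52202601, -0.0363175 ,  1.60002132,  0.02118176,
        1.02111955, -0.11278138]), 'qd': array([ 1.86912591e-03,  1.40405949e-03,  2.59169043e-04, -1.07272774e-03,
       -5.16871095e-04, -1.16324338e-03,  1.50916368e-05]), 'joint_efforts': array([ 9.40766695e-04, -9.27112913e+01,  1.97891459e+00, -3.69939029e+01,
        1.75819342e-02,  8.01481161e-03, -2.88204524e-05]), 'position': array([ 0.2384688 , -0.57733261,  0.2307136 ]), 'tool_rot': array([-3.14040518e+00,  7.58602812e-05,  3.91761942e-01]), 'force': array([-0.74885724, -0.54207715,  0.83969599]), 'moment': array([-0.03977007, -0.08698913, -0.05797826]), 'finger_force': 0.0, 'grip_width': 0.0855908567258233}
scene {'fovy': 50.45541009784865, 'cx': 275.63074585657426, 'cy': 211.10627518472793, 'R': array([[-0.52475783,  0.85120736,  0.00867452],
       [ 0.49084012,  0.31089056, -0.81389375],
       [-0.69548918, -0.42283932, -0.58094898]]), 't': array([ 0.26214879, -0.18378326,  1.41294705])} 0.0036904761904761906
hub 0.87 [300. 225. 452. 341.]
clamp 0.54 [203. 210. 222. 
[... 764 characters left out ...]
52,  0.00312238, -0.99829355]]), 't': array([-1.06844846e-03,  5.11934577e-01,  1.48981784e+00])} 0.004064625850340136
hub 0.7 [147. 147. 248. 256.]
hub 0.24 [211. 200. 254. 205.]
clamp 0.54 [314. 165. 322. 181.]
mouth0 0.62 [327. 171. 350. 209.]
mouth0 0.55 [379. 171. 403. 212.]
firebrick 0.98 [276. 226. 307. 247.]
fluxjar 0.61 [274. 141. 297. 161.]
fluxjar 0.32 [159. 210. 189. 254.]
mandrel0 0.81 [252.  80. 286. 111.]
mandrel0 0.64 [209. 197. 256. 203.]
mandrel0 0.54 [168. 294. 201. 328.]
mandrel0 0.48 [143. 193. 179. 200.]
mandrel0 0.29 [124. 126. 267. 271.]
plain0 0.77 [159. 208. 188. 254.]
plain0 0.6 [197. 149. 234. 189.]
guard 0.84 [123. 122. 267. 271.]
guard 0.21 [145. 148. 247. 255.]
```

Run:
```python
import cv2
a=cv2.imread("pics/top0.png")[110:280,115:415]; cv2.imwrite("pics/top0c.png",cv2.resize(a,None,fx=2.66,fy=2.66,interpolation=cv2.INTER_CUBIC))
a=cv2.imread("pics/scene0.png")[160:400,120:500]; cv2.imwrite("pics/sc0c.png",cv2.resize(a,None,fx=2.1,fy=2.1,interpolation=cv2.INTER_CUBIC))
```

```text
(no output)
```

View pics/top0c.png

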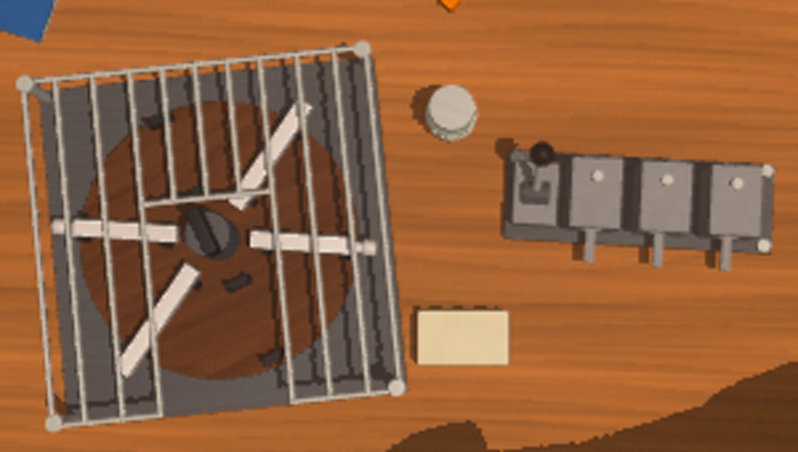

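View pics/sc0c.png

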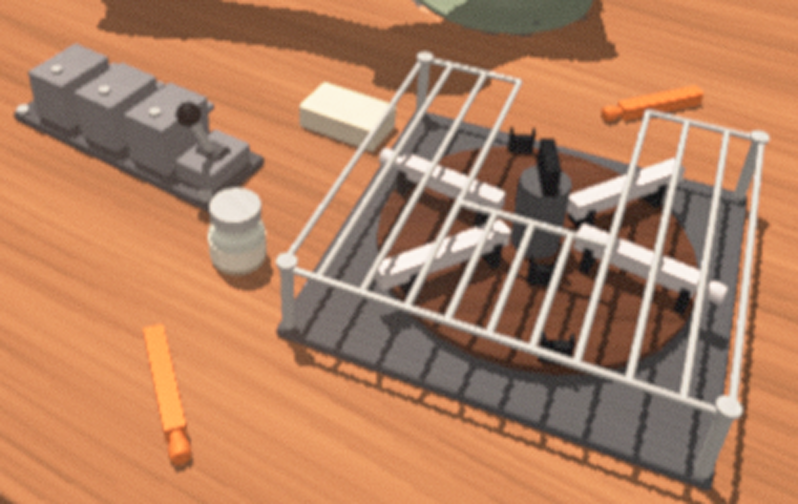

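Run:
```python
from h import *
for n in("top","scene"):
    d=np.load(n+"0.npy");X=cloud(n,d);Z=X[...,2]
    print(n,"bench z",np.nanmedian(Z))
    print({z:int(((Z>z)&(Z<z+.01)).sum()) for z in np.arange(0.0,.16,.01).round(2)})
    p=cv2.imread(f"pics/{n}0.png")
    m=(X[...,1]<0.45)&(X[...,1]>0)&(X[...,0]>.25)&(X[...,0]<.75)
    k=m&(Z>.128)&(Z<.15)
    q=X[k]; print("knob",len(q),np.median(q,0)); r=cv2.minAreaRect(q[:,:2].astype(np.float32)*1000);print(r)
    w=m&(Z>.08)&(Z<.098); print("guard top",cv2.minAreaRect(X[w][:,:2].astype(np.float32)*1000))
    b=(X[...,1]<0.0)&(X[...,1]>-.4)&(X[...,0]>.25)&(X[...,0]<.75)&(Z>.066)&(Z<.082)
    nl,l,st,ce=cv2.connectedComponentsWithStats(b.astype(np.uint8))
    for i in range(1,nl):
        if st[i,4]>60:
            q=X[l==i];print("blk",st[i],q.mean(0).round(4),cv2.minAreaRect(q[:,:2].astype(np.float32)*1000))
    b=(X[...,1]<0.05)&(X[...,1]>-.1)&(X[...,0]>.35)&(X[...,0]<.75)&(Z>.08)&(Z<.12)
    nl,l,st,ce=cv2.connectedComponentsWithStats(b.astype(np.uint8))
    for i in range(1,nl):
        if st[i,4]>8: print("lever",st[i],X[l==i].mean(0).round(4),np.nanmax(Z[l==i]))
    # bars
    b=m&(Z>.05)&(Z<.075)&(p.min(-1)>150)
    nl,l,st,ce=cv2.connectedComponentsWithStats(b.astype(np.uint8))
    for i in range(1,nl):
        if st[i,4]>40: print("bar",st[i],X[l==i].mean(0).round(4),cv2.minAreaRect(X[l==i][:,:2].astype(np.float32)*1000))
```

```text
top bench z -0.00016818153788760498
{np.float64(0.0): 69201, np.float64(0.01): 9938, np.float64(0.02): 7973, np.float64(0.03): 4759, np.float64(0.04): 528, np.float64(0.05): 1233, np.float64(0.06): 2011, np.float64(0.07): 1658, np.float64(0.08): 2574, np.float64(0.09): 2525, np.float64(0.1): 1122, np.float64(0.11): 129, np.float64(0.12): 57, np.float64(0.13): 116, np.float64(0.14): 77, np.float64(0.15): 41}
knob 99 [0.52871829 0.25305015 0.13842882]
((529.02978515625, 253.90109252929688), (49.63829040527344, 13.498628616333008), 28.749774932861328)
guard top ((529.8239135742188, 255.46023559570312), (379.5691833496094, 377.4402160644531), 7.527980327606201)
blk [285 142   8  17  88] [ 0.6758 -0.0091  0.0703] ((677.2691040039062, -10.00108528137207), (46.84585189819336, 20.106098175048828), 1.3496841192245483)
blk [329 169  20  27 490] [ 0.5883 -0.1555  0.0726] ((589.0936889648438, -155.48927307128906), (75.65563201904297, 54.42478561401367), 0.56139075756073)
blk [355 170  20  28 489] [ 0.5862 -0.2305  0.0728] ((586.3966064453125, -230.37518310546875), (54.70547103881836, 75.83031463
[... 4597 characters left out ...]
(529.9727172851562, 310.13226318359375), (27.365270614624023, 15.158743858337402), 86.1613998413086)
bar [414 274  17  15 117] [0.5346 0.3504 0.0676] ((534.2244262695312, 350.60791015625), (33.95148468017578, 21.220325469970703), 86.92969512939453)
bar [300 276  27  15 178] [0.6543 0.1783 0.0676] ((652.8463134765625, 178.7784881591797), (20.261112213134766, 60.84331130981445), 56.30434799194336)
bar [435 283  18  14 128] [0.536  0.3918 0.0677] ((535.6980590820312, 390.85260009765625), (17.912532806396484, 34.55162048339844), 0.41299566626548767)
bar [457 294   9   9  54] [0.5398 0.4247 0.0657] ((538.8070068359375, 423.89111328125), (14.899270057678223, 15.244513511657715), 86.32564544677734)
```

```bash
python3 -c "
from h import *
delta([.668,-.089,.22],[np.pi,0,0])"
```

```text
shift cm [ 58.34 -28.77   1.13]
turn [-0.    -0.     0.392]
```

move_arm([
  [[58.3, -28.8, 1.1], [0, 0, 0.392], 0],
  [[58.3, -28.8, 1.1], [0, 0, 0.392], 0],
  [[58.3, -28.8, 1.1], [0, 0, 0.392], 0],
  [[58.3, -28.8, 1.1], [0, 0, 0.392], 0],
  [[58.3, -28.8, 1.1], [0, 0, 0.392], 0],
  [[58.3, -28.8, 1.1], [0, 0, 0.392], 0],
  [[58.3, -28.8, 1.1], [0, 0, 0.392], 0],
  [[58.3, -28.8, 1.1], [0, 0, 0.392], 0],
  [[58.3, -28.8, 1.1], [0, 0, 0.392], 0],
  [[58.3, -28.8, 1.1], [0, 0, 0.392], 0],
  [[58.3, -28.8, 1.1], [0, 0, 0.392], 0],
  [[58.3, -28.8, 1.1], [0, 0, 0.392], 0],
  [[58.3, -28.8, 1.1], [0, 0, 0.392], 0],
  [[58.3, -28.8, 1.1], [0, 0, 0.392], 0],
  [[58.3, -28.8, 1.1], [0, 0, 0.392], 0],
  [[58.3, -28.8, 1.1], [0, 0, 0.392], 0],
  [[58.3, -28.8, 1.1], [0, 0, 0.392], 0],
  [[58.3, -28.8, 1.1], [0, 0, 0.392], 0],
  [[58.3, -28.8, 1.1], [0, 0, 0.392], 0],
  [[58.3, -28.8, 1.1], [0, 0, 0.392], 0],
])

```text
clock: 2.57
position: [0.667, -0.0902, 0.2204]
tool_rot: [3.141, 0.0, -0.002]
force: [0.5, 0.1, -0.5]
grip_width: -0.0001
finger_force: 0.0
```

move_arm([
  [[0, 0, 4], [0, 0, 0], 0],
  [[0, 0, 8], [0, 0, 0], 0],
  [[0, 0, 11], [0, 0, 0], 0],
  [[0, 0, 12.3], [0, 0, 0], 0],
  [[-1, 0, 12.3], [0, 0, 0], 0],
  [[-2, 0, 12.3], [0, 0, 0], 0],
  [[-3, 0, 12.3], [0, 0, 0], 0],
  [[-4, 0, 12.3], [0, 0, 0], 0],
  [[-5, 0, 12.3], [0, 0, 0], 0],
  [[-6, 0, 12.3], [0, 0, 0], 0],
  [[-7, 0, 12.3], [0, 0, 0], 0],
  [[-7.7, 0, 12.3], [0, 0, 0], 0],
  [[-8.4, 0, 12.3], [0, 0, 0], 0],
  [[-8.8, 0, 12.3], [0, 0, 0], 0],
  [[-8.8, 0, 12.3], [0, 0, 0], 0],
])

```text
clock: 3.82
position: [0.5791, -0.0892, 0.0977]
tool_rot: [3.141, -0.0, -0.001]
force: [0.4, -0.4, 0.7]
grip_width: 0.0001
finger_force: 0.0
```

```bash
cat > lev.py <<'E'
from h import *
print(bot.observe()["qpos"].round(2),bot.observe()["force"].round(1))
for n in("scene","top"):
    p,d=grab(n);X=cloud(n,d);Z=X[...,2]
    b=(X[...,1]<-.06)&(X[...,1]>-.12)&(X[...,0]>.5)&(X[...,0]<.7)&(Z>.04)&(Z<.125)&(p.max(-1)<75)
    print(n,b.sum(),np.median(X[b],0) if b.any() else 0, X[b].min(0),X[b].max(0))
    save(n+"_lev.png",p)
a=cv2.imread("pics/scene_lev.png")[150:290,120:320]; cv2.imwrite("pics/levc.png",cv2.resize(a,None,fx=3,fy=3))
E
python3 lev.py
```

```text
[ 0.09  0.63 -0.06  1.81  0.05  0.7  -1.57] [ 0.4 -0.4  0.7]
scene 61 [ 0.57343132 -0.0785327   0.11312887] [ 0.55190398 -0.08418766  0.04502537] [ 0.59786986 -0.07529468  0.1239386 ]Traceback (most recent call last):
  File "lev.py", line 6, in <module>
    print(n,b.sum(),np.median(X[b],0) if b.any() else 0, X[b].min(0),X[b].max(0))
                                                         ~~~~~~~~^^^
    return umr_minimum(a, axis, None, out, keepdims, initial, where)
ValueError: zero-size array to reduction operation minimum which has no identity
```

move_arm([
  [[-0.5, 0, 0], [0, 0, 0], 0],
  [[-1.0, 0, 0], [0, 0, 0], 0],
  [[-1.0, 0, 0], [0, 0, 0], 0],
])

```text
clock: 4.17
position: [0.5741, -0.0882, 0.0986]
tool_rot: [-3.141, -0.011, 0.001]
force: [25.4, 1.8, -9.0]
grip_width: 0.0003
finger_force: 12.7
```

```bash
sed -i 's/, X\[b\].min(0),X\[b\].max(0))/)/' lev.py; python3 lev.py
```

```text
[ 0.09  0.62 -0.06  1.83  0.05  0.68 -1.57] [25.4  1.8 -9. ]
scene 58 [ 0.57027769 -0.07770049  0.1126881 ]
top 0 0
```

View pics/levc.png

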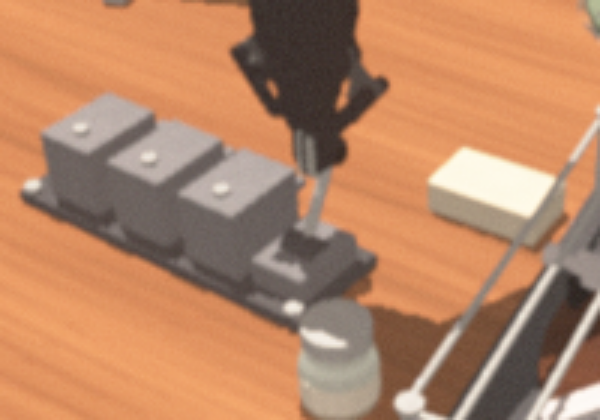

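move_arm([
  [[1.5, 0, 0], [0, 0, 0], 0],
  [[3, 0, 0], [0, 0, 0], 0],
  [[4.5, 0, 0], [0, 0, 0], 0],
  [[4.5, 0, -4], [0, 0, 0], 0],
  [[4.5, 0, -8], [0, 0, 0], 50],
  [[4.5, 0, -12], [0, 0, 0], 60],
  [[4.5, 0, -12], [0, 0, 0], 60],
])

```text
clock: 4.85
position: [0.6172, -0.0892, 0.2246]
tool_rot: [3.141, -0.009, -0.001]
force: [2.1, 0.3, 0.7]
grip_width: 0.036
finger_force: 0.0
```

Run:
```python
from h import *
delta([.530,.2555,.20],[np.pi,0,.494])
p,d=grab("top");save("t1.png",p);X=cloud("top",d);Z=X[...,2]
b=(X[...,1]<-.06)&(X[...,1]>-.12)&(X[...,0]>.5)&(X[...,0]<.7)&(Z>.09)&(Z<.125)
print(X[b].mean(0),b.sum())
a=p[140:220,290:420];save("t1c.png",cv2.resize(a,None,fx=5,fy=5))
```

```text
shift cm [ -8.77 -34.47   2.35]
turn [ 0.003 -0.009 -0.495]
[nan nan nan] 0<stdin>:5: RuntimeWarning: Mean of empty slice.
  ret = um.true_divide(
```

move_arm([
  [[-8.7, -34.5, 2.3], [0, 0, -0.495], 60],
  [[-8.7, -34.5, 2.3], [0, 0, -0.495], 60],
  [[-8.7, -34.5, 2.3], [0, 0, -0.495], 60],
  [[-8.7, -34.5, 2.3], [0, 0, -0.495], 60],
  [[-8.7, -34.5, 2.3], [0, 0, -0.495], 60],
  [[-8.7, -34.5, 2.3], [0, 0, -0.495], 60],
  [[-8.7, -34.5, 2.3], [0, 0, -0.495], 60],
  [[-8.7, -34.5, 2.3], [0, 0, -0.495], 60],
  [[-8.7, -34.5, 2.3], [0, 0, -0.495], 60],
  [[-8.7, -34.5, 2.3], [0, 0, -0.495], 60],
  [[-8.7, -34.5, 2.3], [0, 0, -0.495], 60],
  [[-8.7, -34.5, 2.3], [0, 0, -0.495], 60],
])

```text
clock: 5.9
position: [0.5275, 0.2552, 0.1937]
tool_rot: [3.141, 0.001, 0.494]
force: [0.2, -0.6, -0.2]
grip_width: 0.0511
finger_force: 0.0
```

Run:
```python
from h import *
delta([.530,.2555,.116],[np.pi,0,.494])
p,d=grab("top");save("t2.png",p);X=cloud("top",d);Z=X[...,2]
b=(X[...,1]<-.06)&(X[...,1]>-.12)&(X[...,0]>.5)&(X[...,0]<.7)&(Z>.09)&(Z<.125)
print(X[b].mean(0),b.sum())
a=p[110:280,115:415];save("t2c.png",cv2.resize(a,None,fx=2.6,fy=2.6))
```

```text
shift cm [0.24 0.09 7.77]
turn [0.001 0.001 0.   ]
[ 0.55156549 -0.09155251  0.11238684] 67
```

View pics/t2c.png

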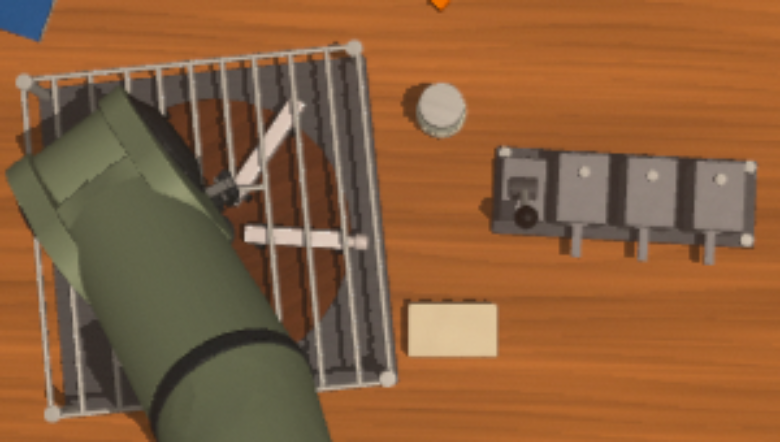

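move_arm([
  [[0.25, 0.1, 3], [0, 0, 0], 60],
  [[0.25, 0.1, 6], [0, 0, 0], 60],
  [[0.25, 0.1, 7.7], [0, 0, 0], 60],
  [[0.25, 0.1, 7.7], [0, 0, 0], 60],
  [[0.25, 0.1, 7.7], [0, 0, 0], 0],
  [[0.25, 0.1, 7.7], [0, 0, 0], 0],
  [[0.25, 0.1, 7.7], [0, 0, 0], 0],
  [[0.25, 0.1, 7.7], [0, 0, 0], 0],
  [[0.25, 0.1, 7.7], [0, 0, 0], 0],
  [[0.25, 0.1, 7.7], [0, 0, 0], 0],
], squeeze=50)

```text
clock: 6.78
position: [0.5303, 0.258, 0.1191]
tool_rot: [-3.14, -0.002, 0.496]
force: [-5.6, 4.6, 6.8]
grip_width: 0.0128
finger_force: 49.5
```

move_arm([
  [[0, 0, 0], [0, 0, -0.11], 0],
  [[0, 0, 0], [0, 0, -0.22], 0],
  [[0, 0, 0], [0, 0, -0.33], 0],
  [[0, 0, 0], [0, 0, -0.44], 0],
  [[0, 0, 0], [0, 0, -0.55], 0],
  [[0, 0, 0], [0, 0, -0.66], 0],
  [[0, 0, 0], [0, 0, -0.77], 0],
  [[0, 0, 0], [0, 0, -0.88], 0],
  [[0, 0, 0], [0, 0, -0.99], 0],
  [[0, 0, 0], [0, 0, -1.1], 0],
  [[0, 0, 0], [0, 0, -1.21], 0],
  [[0, 0, 0], [0, 0, -1.32], 0],
  [[0, 0, 0], [0, 0, -1.43], 0],
  [[0, 0, 0], [0, 0, -1.54], 0],
  [[0, 0, 0], [0, 0, -1.65], 0],
  [[0, 0, 0], [0, 0, -1.742], 0],
  [[0, 0, 0], [0, 0, -1.742], 0],
  [[0, 0, 0], [0, 0, -1.742], 0],
  [[0, 0, 0], [0, 0, -1.742], 0],
])

```text
clock: 8.37
position: [0.5276, 0.2585, 0.119]
tool_rot: [-3.141, -0.003, 2.239]
force: [-25.9, 5.3, 19.5]
grip_width: 0.0127
finger_force: 51.6
```

move_arm([
  [[0, 0, 0], [0, 0, 0], 60],
  [[0, 0, 0], [0, 0, 0], 60],
  [[0, 0, 0], [0, 0, 0], 60],
  [[0, 0, 0], [0, 0, 0], 60],
  [[0, 0, 0], [0, 0, 0], 60],
  [[0, 0, -4], [0, 0, 0], 60],
  [[0, 0, -8], [0, 0, 0], 60],
  [[0, 0, -10], [0, 0, 0], 60],
  [[0, 0, -10], [0, 0, 0], 60],
])

```text
clock: 9.12
position: [0.5318, 0.2576, 0.222]
tool_rot: [3.135, 0.001, 2.236]
force: [0.1, -0.6, -0.2]
grip_width: 0.0514
finger_force: 0.0
```

```bash
cat > bars.py <<'E'
from h import *
import sys
delta([.408,.239,.21],[np.pi,0,3.274])
for n in("scene","top"):
    p,d=grab(n);save(n+sys.argv[1]+".png",p);X=cloud(n,d);Z=X[...,2]
    m=(X[...,1]<0.45)&(X[...,1]>0.05)&(X[...,0]>.33)&(X[...,0]<.72)
    b=m&(Z>.05)&(Z<.075)&(p.min(-1)>150)
    nl,l,st,ce=cv2.connectedComponentsWithStats(b.astype(np.uint8))
    for i in range(1,nl):
        if st[i,4]>30:
            c=X[l==i].mean(0); r=cv2.minAreaRect(X[l==i][:,:2].astype(np.float32)*1000); v=c[:2]-[.530,.2555]
            print(n,st[i],c.round(4),np.round(r[1]),round(r[2],1),"ang",round(np.degrees(np.arctan2(v[1],v[0]))%360,1),"rad",np.hypot(*v).round(3))
E
python3 bars.py 3
```

```text
shift cm [  6.19 -10.89   1.13]
turn [ 0.005  0.004 -1.038]
scene [317 219  15  15  91] [0.474  0.1123 0.0669] [41. 19.] 68.6 ang 248.7 rad 0.154
scene [332 227  15  19 100] [0.491  0.1562 0.067 ] [52. 19.] 66.2 ang 248.6 rad 0.107
scene [346 240  15  13  81] [0.5102 0.1992 0.0673] [45. 18.] 67.0 ang 250.6 rad 0.06
scene [356 272  14  33  39] [0.6102 0.2602 0.0669] [107.   4.] 7.6 ang 3.3 rad 0.08
scene [355 277  21  44 205] [0.6368 0.2765 0.0669] [109.  11.] 7.9 ang 11.1 rad 0.109
top [191 147   5  30  64] [0.6364 0.2648 0.0667] [86.  7.] 7.7 ang 5.0 rad 0.107
```

move_arm([
  [[3, -5, 1.1], [0, 0, -0.12], 60],
  [[6.2, -10.9, 1.1], [0, 0, -0.24], 60],
  [[6.2, -10.9, 1.1], [0, 0, -0.36], 60],
  [[6.2, -10.9, 1.1], [0, 0, -0.48], 60],
  [[6.2, -10.9, 1.1], [0, 0, -0.6], 60],
  [[6.2, -10.9, 1.1], [0, 0, -0.72], 60],
  [[6.2, -10.9, 1.1], [0, 0, -0.84], 60],
  [[6.2, -10.9, 1.1], [0, 0, -0.96], 60],
  [[6.2, -10.9, 1.1], [0, 0, -1.038], 60],
  [[6.2, -10.9, 1.1], [0, 0, -1.038], 60],
  [[6.2, -10.9, 1.1], [0, 0, -1.038], 60],
])

```text
clock: 10.13
position: [0.406, 0.2375, 0.2056]
tool_rot: [3.142, -0.001, -3.011]
force: [-0.4, -0.7, 0.5]
grip_width: 0.051
finger_force: 0.0
```

```bash
python3 bars.py 4; python3 -c "
from h import *
print(bot.observe()['qpos'].round(2));delta([.408,.239,.046],[np.pi,0,3.274])
p=cv2.imread('pics/scene4.png')[180:330,280:480];cv2.imwrite('pics/s4c.png',cv2.resize(p,None,fx=3.5,fy=3.5))"
```

```text
shift cm [-0.22  0.12 -0.44]
turn [ 0.    -0.001 -0.002]
scene [317 219  15  15  87] [0.4745 0.1128 0.0671] [43. 20.] 66.9 ang 248.7 rad 0.153
scene [332 227  15  19 101] [0.491 0.156 0.067] [47. 18.] 67.0 ang 248.6 rad 0.107
scene [347 238  18  15 111] [0.5082 0.2013 0.0674] [46. 21.] 72.5 ang 248.1 rad 0.058
scene [356 272  14  33  40] [0.6095 0.26   0.0665] [106.   5.] 7.9 ang 3.2 rad 0.08
scene [392 274  16  11  95] [0.5544 0.3131 0.0675] [20. 30.] 7.2 ang 67.0 rad 0.063
scene [355 277  21  45 209] [0.6361 0.2765 0.0667] [112.  15.] 7.6 ang 11.2 rad 0.108
scene [410 284  18  18 149] [0.5699 0.3548 0.0675] [44. 18.] 64.5 ang 68.1 rad 0.107
scene [431 299  19  20 172] [0.5874 0.3985 0.0677] [45. 20.] 68.8 ang 68.1 rad 0.154
top [190 147   6  36  83] [0.6285 0.264  0.0666] [102.   7.] 8.4 ang 4.9 rad 0.099
top [140 173  12  10  73] [0.5874 0.3982 0.0667] [41. 15.] 65.4 ang 68.1 rad 0.154
top [155 179  12  11  70] [0.57   0.3554 0.0669] [42. 15.] 65.4 ang 68.2 rad 0.108
top [169 188  14   8  66] [0.5509 0.3088 0.0678] [40. 15.] 69.9 ang 68.6 rad 0.057
top [208 202  10  10  60] [0.5092 0.2026 0.0668] [32. 15.] 65.2 ang 248.6 rad 0.057
top [221 207  11  11  68] [0.4939 0.1633 0.0668] [37. 16.] 69.6 ang 248.6 rad 0.099
top [236 214  11  10  65] [0.477  0.1203 0.0667] [37. 15.] 65.2 ang 248.6 rad 0.145
[ 0.14  0.49 -1.04  1.98  0.51  0.96  0.54]
shift cm [-0.22  0.1  15.99]
turn [-0.    -0.001 -0.002]
```

View pics/s4c.png

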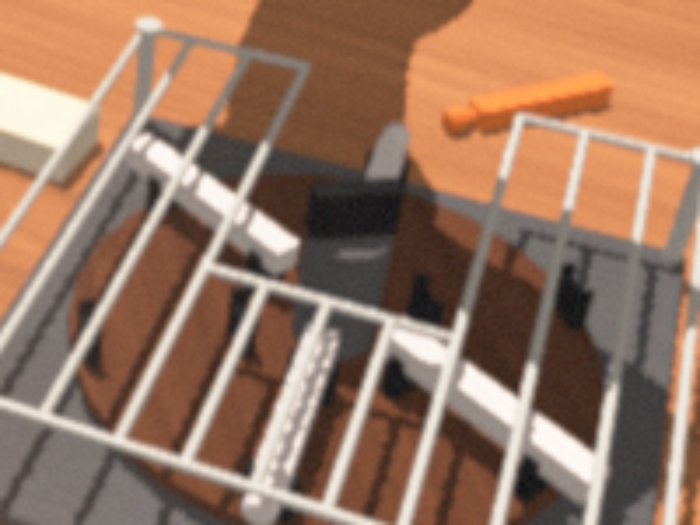

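move_arm([
  [[-0.23, 0, 4], [0, 0, -0.011], 60],
  [[-0.23, 0, 8], [0, 0, -0.011], 60],
  [[-0.23, 0, 12], [0, 0, -0.011], 60],
  [[-0.23, 0, 14.5], [0, 0, -0.011], 60],
  [[-0.23, 0, 15.9], [0, 0, -0.011], 60],
  [[-0.23, 0, 15.9], [0, 0, -0.011], 60],
  [[-0.23, 0, 15.9], [0, 0, -0.011], 0],
  [[-0.23, 0, 15.9], [0, 0, -0.011], 0],
  [[-0.23, 0, 15.9], [0, 0, -0.011], 0],
  [[-0.23, 0, 15.9], [0, 0, -0.011], 0],
  [[-0.23, 0, 15.9], [0, 0, -0.011], 0],
  [[-0.23, 0, 15.9], [0, 0, -0.011], 0],
], squeeze=50)

```text
clock: 11.23
position: [0.4092, 0.2386, 0.0487]
tool_rot: [3.141, 0.002, -2.998]
force: [-1.3, 0.6, 6.2]
grip_width: 0.0172
finger_force: 48.6
```

move_arm([
  [[0, 0, -2], [0, 0, 0], 0],
  [[0, 0, -5], [0, 0, 0], 0],
  [[0, 0, -9], [0, 0, 0], 0],
  [[0, 0, -13], [0, 0, 0], 0],
  [[0, 0, -15], [0, 0, 0], 0],
  [[0, 0, -15], [0, 0, 0], 0],
])

```text
clock: 11.73
position: [0.41, 0.2392, 0.2021]
tool_rot: [3.14, 0.007, -2.999]
force: [1.1, -0.5, -1.0]
grip_width: 0.017
finger_force: 49.5
```

```bash
python3 -c "
from h import *
print(bot.observe()['qpos'].round(2));delta([.445,-.3013,.16],[np.pi,0,3.117])"
```

```text
[ 0.13  0.49 -1.04  1.98  0.53  0.95  0.55]
shift cm [  4.27 -54.     4.11]
turn [0.002 0.007 0.168]
```

move_arm([
  [[0.2, -2, 0], [0, 0, 0.01], 0],
  [[0.5, -5.5, 0], [0, 0, 0.02], 0],
  [[0.8, -9, 0], [0, 0, 0.03], 0],
  [[1.1, -12.5, 0], [0, 0, 0.04], 0],
  [[1.4, -16, 0], [0, 0, 0.05], 0],
  [[1.7, -20, 0], [0, 0, 0.06], 0],
  [[2.0, -24, 0], [0, 0, 0.07], 0],
  [[2.3, -28, 0], [0, 0, 0.09], 0],
  [[2.6, -32, 0], [0, 0, 0.1], 0],
  [[2.9, -36, 0], [0, 0, 0.12], 0],
  [[3.2, -40, 0], [0, 0, 0.13], 0],
  [[3.5, -44, 0], [0, 0, 0.14], 0],
  [[3.8, -48, 0], [0, 0, 0.15], 0],
  [[4.1, -51, 0], [0, 0, 0.16], 0],
  [[4.27, -53, 0.5], [0, 0, 0.168], 0],
  [[4.27, -54, 1], [0, 0, 0.168], 0],
  [[4.27, -54, 4], [0, 0, 0.168], 0],
  [[4.27, -54, 4], [0, 0, 0.168], 0],
  [[4.27, -54, 4], [0, 0, 0.168], 0],
])

```text
clock: 13.32
position: [0.4435, -0.3007, 0.1568]
tool_rot: [3.14, -0.002, 3.12]
force: [0.6, -0.2, -0.0]
grip_width: 0.0169
finger_force: 55.0
```

```bash
cat > hold.py <<'E'
from h import *
import sys
s=bot.observe();print(s["position"].round(4),s["tool_rot"].round(3),s["qpos"].round(2))
zc=s["position"][2]
for n in("scene","top"):
    p,d=grab(n);save(n+sys.argv[1]+".png",p);X=cloud(n,d);Z=X[...,2]
    b=(abs(Z-zc-.017)<.02)&(np.abs(X[...,1]-s["position"][1])<.04)&(np.abs(X[...,0]-s["position"][0]-.03)<.12)&(p.min(-1)>120)&(p.max(-1).astype(int)-p.min(-1)<45)
    nl,l,st,ce=cv2.connectedComponentsWithStats(b.astype(np.uint8))
    for i in range(1,nl):
        if st[i,4]>15:
            q=X[l==i];r=cv2.minAreaRect(q[:,:2].astype(np.float32)*1000)
            print(n,st[i],q.mean(0).round(4),np.round(r[1]),np.round(r[2],1),"x",q[:,0].min().round(4),q[:,0].max().round(4),"z",np.percentile(q[:,2],[10,90]).round(4), "slope",np.polyfit(q[:,0],q[:,1],1)[0].round(3),np.polyfit(q[:,0],q[:,2],1)[0].round(3))
a=cv2.imread("pics/scene%s.png"%sys.argv[1])[110:290,40:280]; cv2.imwrite("pics/hc%s.png"%sys.argv[1],cv2.resize(a,None,fx=3.2,fy=3.2))
E
python3 hold.py 5
```

```text
[ 0.4435 -0.3007  0.1568] [ 3.14e+00 -2.00e-03  3.12e+00] [ 1.12  0.62 -0.89  1.87  0.59  0.94  1.5 ]
scene [195 125   8   9  44] [ 0.4061 -0.295   0.1709] [28. 15.] 31.9 x 0.3906 0.4214 z [0.166  0.1751] slope 0.158 -0.038
scene [162 131  25  19 231] [ 0.4941 -0.2979  0.1711] [22. 83.] 87.3 x 0.4457 0.5283 z [0.1637 0.1759] slope -0.029 -0.039
top [396 203   7  18  92] [ 0.5072 -0.3037  0.1763] [45. 16.] 0.2 x 0.4807 0.5259 z [0.1733 0.1799] slope -0.021 0.037
top [395 240   5  14  46] [ 0.4069 -0.3006  0.175 ] [34. 12.] 2.8 x 0.3934 0.4277 z [0.171  0.1789] slope 0.149 0.038
```

View pics/hc5.png

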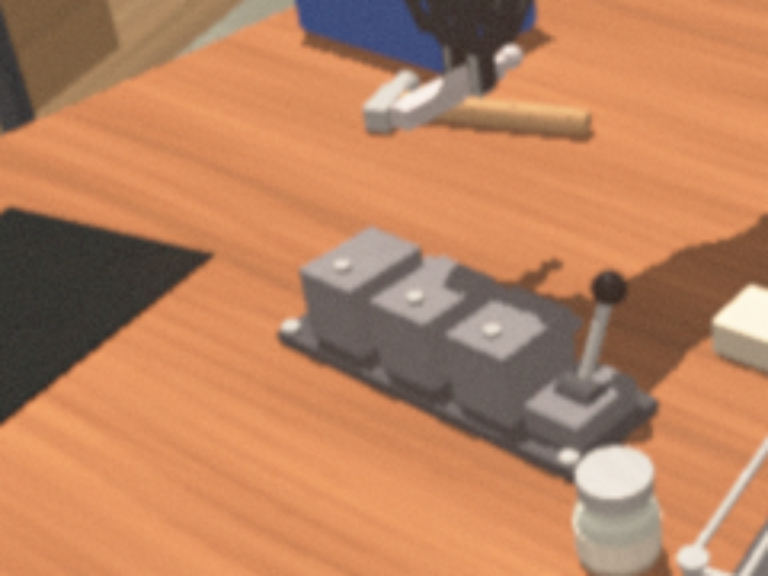

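Run:
```python
from h import *
d=np.load("top0.npy");X=cloud("top",d)
# anything above bench, in region of approach
m=(X[...,2]>.006)&(X[...,0]>.3)&(X[...,0]<.56)&(X[...,1]>-.45)&(X[...,1]<-.02)
nl,l,st,ce=cv2.connectedComponentsWithStats(m.astype(np.uint8))
for i in range(1,nl):
    if st[i,4]>10:print(st[i],X[l==i].min(0).round(3),X[l==i].max(0).round(3))
p,d=grab("scene");X=cloud("scene",d)
for u,v in[(190,146),(160,148),(222,149)]:print(X[v,u])
delta([.4455,-.3013,.0370],[np.pi,0,3.117])
```

```text
[304 192 101  20 979] [ 0.512 -0.359  0.006] [ 0.56 -0.06  0.08]
[290 227  16  23 338] [ 0.394 -0.067  0.008] [ 0.458 -0.021  0.039]
[ 0.26982404 -0.46037683  0.0144043 ]
[ 0.33034342 -0.53102208  0.01404535]
[ 0.2295498  -0.36446865  0.01306311]
shift cm [-0.08  0.04 12.16]
turn [-0.001  0.001  0.002]
```

move_arm([
  [[0, 0, 3], [0, 0, 0], 0],
  [[0, 0, 6], [0, 0, 0], 0],
  [[0, 0, 9], [0, 0, 0], 0],
  [[0, 0, 11], [0, 0, 0], 0],
  [[0, 0, 12], [0, 0, 0], 0],
  [[0, 0, 12], [0, 0, 0], 0],
  [[0, 0, 12], [0, 0, 0], 0],
])

```text
clock: 14.05
position: [0.4446, -0.3023, 0.0384]
tool_rot: [-3.141, 0.001, 3.118]
force: [0.0, 0.9, -1.8]
grip_width: 0.0164
finger_force: 55.1
```

```bash
python3 hold.py 6
```

```text
[ 0.4446 -0.3023  0.0384] [-3.141e+00  1.000e-03  3.118e+00] [ 1.01  0.79 -0.74  1.94  0.79  0.74  1.34]
scene [199 165   7   8  25] [ 0.4076 -0.2954  0.0521] [30.  8.] 3.5 x 0.3924 0.4219 z [0.0478 0.056 ] slope 0.111 0.053
scene [142 172  49  25 413] [ 0.5345 -0.3012  0.0635] [ 55. 147.] 89.0 x 0.4473 0.5945 z [0.0487 0.0734] slope -0.036 0.201
top [382 182  19  17 252] [ 0.5712 -0.3064  0.0715] [46. 53.] 0.6 x 0.5477 0.5941 z [0.0683 0.0747] slope 0.038 -0.02
top [387 199   6  21  64] [ 0.5147 -0.3039  0.0558] [16. 60.] 87.8 x 0.4875 0.547 z [0.0415 0.062 ] slope -0.089 -0.354
top [386 241   5  12  37] [ 0.4042 -0.3024  0.056 ] [32. 13.] 6.7 x 0.3929 0.4244 z [0.0512 0.0594] slope 0.201 0.12
```

move_arm([
  [[-0.6, 0.05, 0.1], [0, 0, 0], 0],
  [[-1.2, 0.05, 0.1], [0, 0, 0], 0],
  [[-1.8, 0.05, 0.1], [0, 0, 0], 0],
  [[-2.3, 0.05, 0.1], [0, 0, 0], 0],
  [[-2.8, 0.05, 0.1], [0, 0, 0], 0],
  [[-3.3, 0.05, 0.1], [0, 0, 0], 0],
  [[-3.8, 0.05, 0.1], [0, 0, 0], 0],
  [[-4.3, 0.05, 0.1], [0, 0, 0], 0],
  [[-4.8, 0.05, 0.1], [0, 0, 0], 0],
  [[-4.8, 0.05, 0.1], [0, 0, 0], 0],
])

```text
clock: 14.98
position: [0.4929, -0.3027, 0.0363]
tool_rot: [3.141, 0.001, 3.118]
force: [0.8, 0.3, -0.3]
grip_width: 0.017
finger_force: 55.1
```

move_arm([
  [[-0.3, 0, 0], [0, 0, 0], 0],
  [[-0.6, 0, 0], [0, 0, 0], 0],
  [[-0.9, 0, 0], [0, 0, 0], 0],
  [[-1.2, 0, 0], [0, 0, 0], 0],
  [[-1.2, 0, 0], [0, 0, 0], 0],
])

```text
clock: 15.4
position: [0.5045, -0.3032, 0.0364]
tool_rot: [3.142, 0.001, 3.118]
force: [-0.1, 0.3, -1.6]
grip_width: 0.0166
finger_force: 55.1
```

move_arm([
  [[-0.3, 0, 0], [0, 0, 0], 0],
  [[-0.6, 0, 0], [0, 0, 0], 0],
  [[-0.8, 0, 0], [0, 0, 0], 0],
  [[-0.8, 0, 0], [0, 0, 0], 0],
])

```text
clock: 15.73
position: [0.5124, -0.3033, 0.0363]
tool_rot: [3.141, 0.0, 3.118]
force: [-0.3, 0.1, -0.8]
grip_width: 0.0166
finger_force: 55.1
```

move_arm([
  [[-0.2, 0, 0], [0, 0, 0], 0],
  [[-0.4, 0, 0], [0, 0, 0], 0],
  [[-0.6, 0, 0], [0, 0, 0], 0],
  [[-0.8, 0, 0], [0, 0, 0], 0],
  [[-0.8, 0, 0], [0, 0, 0], 0],
])

```text
clock: 16.15
position: [0.519, -0.3037, 0.036]
tool_rot: [3.142, -0.002, 3.118]
force: [-5.2, 0.4, 0.7]
grip_width: 0.0171
finger_force: 55.3
```

move_arm([
  [[-0.2, 0, 0], [0, 0, 0], 0],
  [[-0.4, 0, 0], [0, 0, 0], 0],
  [[-0.4, 0, 0], [0, 0, 0], 0],
])

```text
clock: 16.4
position: [0.5196, -0.3036, 0.035]
tool_rot: [3.141, -0.009, 3.117]
force: [-24.7, 3.3, 6.1]
grip_width: 0.0167
finger_force: 56.3
```

move_arm([
  [[0.3, 0, 0], [0, 0, 0], 0],
  [[0.3, 0, 0.2], [0, 0, 0], 0],
  [[0.3, 0, 0.2], [0, 0, 0], 50],
  [[0.3, 0, 0.2], [0, 0, 0], 50],
  [[0.3, 0, 0.2], [0, 0, 0], 50],
  [[0.3, 0, 0.2], [0, 0, 0], 50],
  [[0.3, 0, 0.2], [0, 0, 0], 50],
  [[0.3, 0, -2], [0, 0, 0], 50],
  [[0.3, 0, -6], [0, 0, 0], 50],
  [[0.3, 0, -10], [0, 0, 0], 50],
  [[0.3, 0, -14], [0, 0, 0], 50],
  [[0.3, 0, -18], [0, 0, 0], 60],
  [[0.3, 0, -18], [0, 0, 0], 60],
])

```text
clock: 17.48
position: [0.5237, -0.304, 0.2237]
tool_rot: [-3.138, 0.008, 3.118]
force: [1.2, -0.9, 0.4]
grip_width: 0.0515
finger_force: 0.0
```

```bash
python3 -c "
from h import *
delta([.530,.2555,.21],[np.pi,0,2.245])"
```

```text
shift cm [ 0.71 55.96  1.15]
turn [-0.     0.009  0.873]
```

move_arm([
  [[0.1, 3, 0.5], [0, 0, 0.06], 60],
  [[0.1, 7, 1.1], [0, 0, 0.12], 60],
  [[0.2, 11, 1.1], [0, 0, 0.18], 60],
  [[0.2, 15, 1.1], [0, 0, 0.24], 60],
  [[0.3, 19, 1.1], [0, 0, 0.3], 60],
  [[0.3, 23, 1.1], [0, 0, 0.36], 60],
  [[0.4, 27, 1.1], [0, 0, 0.42], 60],
  [[0.4, 31, 1.1], [0, 0, 0.48], 60],
  [[0.5, 35, 1.1], [0, 0, 0.54], 60],
  [[0.5, 39, 1.1], [0, 0, 0.6], 60],
  [[0.6, 43, 1.1], [0, 0, 0.66], 60],
  [[0.6, 47, 1.1], [0, 0, 0.72], 60],
  [[0.7, 51, 1.1], [0, 0, 0.78], 60],
  [[0.7, 54, 1.1], [0, 0, 0.84], 60],
  [[0.7, 56, 1.1], [0, 0, 0.87], 60],
  [[0.7, 56, 1.1], [0, 0, 0.87], 60],
  [[0.7, 56, 1.1], [0, 0, 0.87], 60],
])

```text
clock: 18.9
position: [0.5267, 0.2575, 0.2052]
tool_rot: [3.142, -0.0, 2.25]
force: [-1.1, -0.6, -0.7]
grip_width: 0.0514
finger_force: 0.0
```

```bash
sed -i 's/^delta.*/s=bot.observe();print(s["position"],s["tool_rot"],s["qpos"].round(2))/' bars.py; python3 bars.py 7
python3 - <<'E'
from h import *
delta([.530,.2555,.118],[np.pi,0,2.248])
p=cv2.imread("pics/top7.png");save
a=p[150:250,300:420]; cv2.imwrite("pics/t7c.png",cv2.resize(a,None,fx=5,fy=5,interpolation=2))
p,d=grab("top");X=cloud("top",d);m=(p.min(-1)>150)&(abs(X[...,1]+.304)<.025)&(X[...,0]>.38)&(X[...,0]<.56)&(X[...,2]>.035)
q=X[m];print(m.sum(),q.min(0),q.max(0),np.median(q,0))
E
```

```text
[0.52673594 0.25751704 0.20517748] [ 3.14155310e+00 -3.04425576e-04  2.25038143e+00] [-0.05  0.58 -0.73  1.71  0.44  1.03 -0.26]
scene [317 219  15  15  91] [0.4746 0.1123 0.067 ] [42. 20.] 69.5 ang 248.8 rad 0.154
scene [332 227  15  19  97] [0.4912 0.1557 0.0669] [50. 19.] 66.1 ang 248.7 rad 0.107
scene [351 245   8   7  39] [0.5134 0.2024 0.0674] [20. 15.] 23.2 ang 252.6 rad 0.056
scene [355 277  21  44 211] [0.637  0.2768 0.0669] [110.  11.] 7.6 ang 11.2 rad 0.109
top [190 147   6  31  65] [0.6345 0.2648 0.067 ] [87.  7.] 8.8 ang 5.1 rad 0.105
shift cm [-0.15  0.22  8.72]
turn [-0.  0. -0.]
133 [ 0.4676066  -0.31468588  0.04249883] [ 0.5459525  -0.29698433  0.05939885] [ 0.51439935 -0.30570999  0.05246158]
```

View pics/t7c.png

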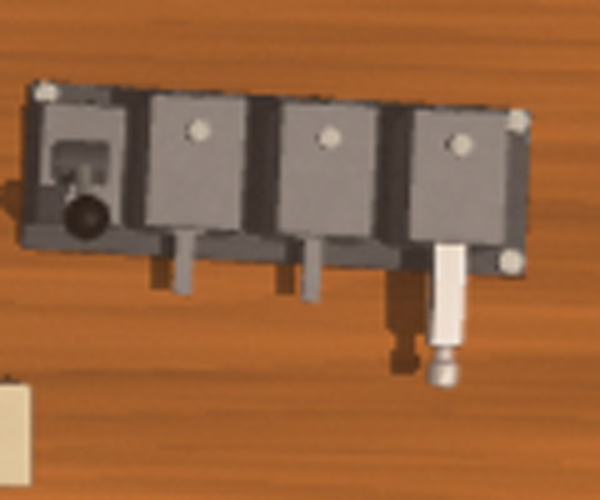

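move_arm([
  [[-0.15, 0.22, 3], [0, 0, 0], 60],
  [[-0.15, 0.22, 6], [0, 0, 0], 60],
  [[-0.15, 0.22, 8.6], [0, 0, 0], 60],
  [[-0.15, 0.22, 8.6], [0, 0, 0], 60],
  [[-0.15, 0.22, 8.6], [0, 0, 0], 0],
  [[-0.15, 0.22, 8.6], [0, 0, 0], 0],
  [[-0.15, 0.22, 8.6], [0, 0, 0], 0],
  [[-0.15, 0.22, 8.6], [0, 0, 0], 0],
  [[-0.15, 0.22, 8.6], [0, 0, 0], 0],
  [[-0.15, 0.22, 8.6], [0, 0, 0], 0],
])

```text
clock: 19.88
position: [0.5298, 0.2558, 0.121]
tool_rot: [-3.141, 0.001, 2.247]
force: [-8.4, -6.8, 11.4]
grip_width: 0.0126
finger_force: 50.2
```

move_arm([
  [[0, 0, 0], [0, 0, -0.1], 0],
  [[0, 0, 0], [0, 0, -0.2], 0],
  [[0, 0, 0], [0, 0, -0.3], 0],
  [[0, 0, 0], [0, 0, -0.41], 0],
  [[0, 0, 0], [0, 0, -0.52], 0],
  [[0, 0, 0], [0, 0, -0.63], 0],
  [[0, 0, 0], [0, 0, -0.74], 0],
  [[0, 0, 0], [0, 0, -0.85], 0],
  [[0, 0, 0], [0, 0, -0.96], 0],
  [[0, 0, 0], [0, 0, -1.07], 0],
  [[0, 0, 0], [0, 0, -1.18], 0],
  [[0, 0, 0], [0, 0, -1.29], 0],
  [[0, 0, 0], [0, 0, -1.4], 0],
  [[0, 0, 0], [0, 0, -1.5], 0],
  [[0, 0, 0], [0, 0, -1.564], 0],
  [[0, 0, 0], [0, 0, -1.564], 0],
  [[0, 0, 0], [0, 0, -1.564], 0],
])

```text
clock: 21.3
position: [0.53, 0.2582, 0.1211]
tool_rot: [3.14, 0.003, -2.47]
force: [-3.6, 7.2, 0.3]
grip_width: 0.0132
finger_force: 49.0
```

move_arm([
  [[0, 0, 0], [0, 0, 0], 60],
  [[0, 0, 0], [0, 0, 0], 60],
  [[0, 0, 0], [0, 0, 0], 60],
  [[0, 0, 0], [0, 0, 0], 60],
  [[0, 0, 0], [0, 0, 0], 60],
  [[0, 0, -4], [0, 0, 0], 60],
  [[0, 0, -5], [0, 0, 0.1], 60],
  [[0, 0, -5], [0, 0, 0.3], 60],
  [[0, 0, -5], [0, 0, 0.6], 60],
  [[0, 0, -5], [0, 0, 0.9], 60],
  [[0, 0, -5], [0, 0, 1.2], 60],
  [[0, 0, -5], [0, 0, 1.564], 60],
  [[0, 0, -5], [0, 0, 1.564], 60],
  [[0, 0, -5], [0, 0, 1.564], 60],
  [[0, 0, -5], [0, 0, 1.564], 60],
  [[0, 0, -5], [0, 0, 1.564], 60],
  [[0, 0, -5], [0, 0, 1.564], 60],
  [[0, 0, -5], [0, 0, 1.564], 60],
  [[0, 0, -5], [0, 0, 1.564], 60],
  [[0, 0, -5], [0, 0, 1.564], 60],
])

```text
clock: 22.97
position: [0.5298, 0.2566, 0.1696]
tool_rot: [3.141, 0.0, 2.243]
force: [0.5, 0.6, 1.0]
grip_width: 0.0512
finger_force: 0.0
```

```bash
python3 bars.py 8; python3 -c "
from h import *
delta([.530,.2555,.118],[np.pi,0,2.248])"
```

```text
[0.5298203  0.25664482 0.16958429] [3.14135884e+00 4.24764014e-04 2.24334507e+00] [-0.07  0.62 -0.71  1.73  0.48  0.97 -0.29]
scene [426 229   9   9  51] [0.3795 0.32   0.0671] [30. 16.] 8.4 ang 156.8 rad 0.164
scene [410 233  11  14  86] [0.4195 0.3012 0.0671] [17. 53.] 88.2 ang 157.6 rad 0.12
scene [348 268  16  15  96] [0.5854 0.2364 0.0674] [49. 17.] 0.7 ang 341.0 rad 0.059
scene [421 271  12   9  60] [0.515  0.3543 0.0677] [21. 21.] 11.0 ang 98.6 rad 0.1
scene [320 274  28  26 221] [0.6388 0.2146 0.0674] [19. 85.] 68.6 ang 339.4 rad 0.116
scene [436 276  19  11 128] [0.5117 0.3882 0.0674] [20. 34.] 7.5 ang 97.9 rad 0.134
scene [457 284  12   9  69] [0.5089 0.4219 0.0645] [14. 19.] 13.8 ang 97.2 rad 0.168
scene [307 290  13  15  74] [0.6847 0.1928 0.0667] [35. 14.] 5.6 ang 337.9 rad 0.167
top [215 142   7  16  58] [0.6771 0.1943 0.0669] [16. 40.] 67.3 ang 337.4 rad 0.159
top [205 155   9  25 102] [0.6215 0.2178 0.067 ] [17. 70.] 73.2 ang 337.6 rad 0.099
top [174 234   7  17  66] [0.4092 0.3013 0.0673] [15. 46.] 72.9 ang 159.2 rad 0.129
shift cm [-0.1  -0.06  5.15]
turn [0.    0.    0.003]
```

move_arm([
  [[-0.1, -0.06, 0], [0, 0, 0.3], 60],
  [[-0.1, -0.06, 0], [0, 0, 0.6], 60],
  [[-0.1, -0.06, 0], [0, 0, 0.9], 60],
  [[-0.1, -0.06, 0], [0, 0, 1.2], 60],
  [[-0.1, -0.06, 0], [0, 0, 1.578], 60],
  [[-0.1, -0.06, 0], [0, 0, 1.578], 60],
  [[-0.1, -0.06, 0], [0, 0, 1.578], 60],
  [[-0.1, -0.06, 0], [0, 0, 1.578], 60],
  [[-0.1, -0.06, 0], [0, 0, 1.578], 60],
  [[-0.1, -0.06, 0], [0, 0, 1.578], 60],
  [[-0.1, -0.06, 0], [0, 0, 1.578], 60],
  [[-0.1, -0.06, 0], [0, 0, 1.578], 60],
  [[-0.1, -0.06, 0], [0, 0, 1.578], 60],
  [[-0.1, -0.06, 0], [0, 0, 1.578], 60],
  [[-0.1, -0.06, 0], [0, 0, 1.578], 60],
  [[-0.1, -0.06, 0], [0, 0, 1.578], 60],
])

```text
clock: 24.4
position: [0.5299, 0.2554, 0.1692]
tool_rot: [-3.141, 0.0, 0.674]
force: [-0.5, -0.7, -0.2]
grip_width: 0.0508
finger_force: 0.0
```

move_arm([
  [[0, 0, 2.5], [0, 0, 0], 60],
  [[0, 0, 5], [0, 0, 0], 60],
  [[0, 0, 5], [0, 0, 0], 60],
  [[0, 0, 5], [0, 0, 0], 0],
  [[0, 0, 5], [0, 0, 0], 0],
  [[0, 0, 5], [0, 0, 0], 0],
  [[0, 0, 5], [0, 0, 0], 0],
  [[0, 0, 5], [0, 0, 0], 0],
  [[0, 0, 5], [0, 0, 0], 0],
])

```text
clock: 25.15
position: [0.5293, 0.2575, 0.121]
tool_rot: [-3.14, -0.002, 0.672]
force: [-10.4, 7.7, 5.9]
grip_width: 0.0129
finger_force: 49.8
```

move_arm([
  [[0, 0, 0], [0, 0, -0.1], 0],
  [[0, 0, 0], [0, 0, -0.2], 0],
  [[0, 0, 0], [0, 0, -0.3], 0],
  [[0, 0, 0], [0, 0, -0.41], 0],
  [[0, 0, 0], [0, 0, -0.52], 0],
  [[0, 0, 0], [0, 0, -0.63], 0],
  [[0, 0, 0], [0, 0, -0.74], 0],
  [[0, 0, 0], [0, 0, -0.85], 0],
  [[0, 0, 0], [0, 0, -0.96], 0],
  [[0, 0, 0], [0, 0, -1.07], 0],
  [[0, 0, 0], [0, 0, -1.18], 0],
  [[0, 0, 0], [0, 0, -1.29], 0],
  [[0, 0, 0], [0, 0, -1.4], 0],
  [[0, 0, 0], [0, 0, -1.5], 0],
  [[0, 0, 0], [0, 0, -1.567], 0],
  [[0, 0, 0], [0, 0, -1.567], 0],
  [[0, 0, 0], [0, 0, -1.567], 0],
])

```text
clock: 26.57
position: [0.5282, 0.2577, 0.121]
tool_rot: [3.141, -0.003, 2.24]
force: [-17.0, 7.5, 10.8]
grip_width: 0.0129
finger_force: 50.5
```

move_arm([
  [[0, 0, 0], [0, 0, 0], 60],
  [[0, 0, 0], [0, 0, 0], 60],
  [[0, 0, 0], [0, 0, 0], 60],
  [[0, 0, 0], [0, 0, 0], 60],
  [[0, 0, 0], [0, 0, 0], 60],
  [[0, 0, -4], [0, 0, 0], 60],
  [[0, 0, -8], [0, 0, 0], 60],
  [[0, 0, -9], [0, 0, 0], 60],
  [[0, 0, -9], [0, 0, 0], 60],
])

```text
clock: 27.32
position: [0.5313, 0.2562, 0.2128]
tool_rot: [3.137, 0.001, 2.236]
force: [-0.1, -0.2, -0.3]
grip_width: 0.0511
finger_force: 0.0
```

```bash
python3 bars.py 9; python3 -c "
from h import *
delta([.408,.238,.21],[np.pi,0,3.28])"
```

```text
[0.53127875 0.25616828 0.21279815] [3.13670462e+00 1.28536627e-03 2.23635944e+00] [-0.03  0.58 -0.77  1.69  0.46  1.05 -0.28]
scene [318 219  14  15  88] [0.4738 0.1126 0.0671] [40. 20.] 68.0 ang 248.5 rad 0.154
scene [332 227  11  13  58] [0.4899 0.1498 0.0673] [46. 15.] 54.4 ang 249.2 rad 0.113
shift cm [  6.2  -10.67  -0.06]
turn [ 0.000e+00  1.000e-03 -1.044e+00]
```

move_arm([
  [[3, -5, 0.4], [0, 0, -0.12], 60],
  [[6.2, -10.7, 0.4], [0, 0, -0.24], 60],
  [[6.2, -10.7, 0.4], [0, 0, -0.36], 60],
  [[6.2, -10.7, 0.4], [0, 0, -0.48], 60],
  [[6.2, -10.7, 0.4], [0, 0, -0.6], 60],
  [[6.2, -10.7, 0.4], [0, 0, -0.72], 60],
  [[6.2, -10.7, 0.4], [0, 0, -0.84], 60],
  [[6.2, -10.7, 0.4], [0, 0, -0.96], 60],
  [[6.2, -10.7, 0.4], [0, 0, -1.049], 60],
  [[6.2, -10.7, 0.4], [0, 0, -1.049], 60],
  [[6.2, -10.7, 0.4], [0, 0, -1.049], 60],
])

```text
clock: 28.33
position: [0.4072, 0.2377, 0.2045]
tool_rot: [3.141, -0.002, -3.001]
force: [1.0, 0.2, -0.4]
grip_width: 0.0507
finger_force: 0.0
```

```bash
python3 bars.py 10; python3 -c "
from h import *
delta([.4083,.2378,.046],[np.pi,0,3.285])
p=cv2.imread('pics/scene10.png')[150:330,280:480];cv2.imwrite('pics/s10c.png',cv2.resize(p,None,fx=3.3,fy=3.3))"
```

```text
[0.40724693 0.2377421  0.20454239] [ 3.14140206e+00 -1.60947682e-03 -3.00055637e+00] [ 0.17  0.51 -1.09  1.98  0.55  0.98  0.52]
scene [318 219  14  13  87] [0.4736 0.1124 0.0673] [44. 19.] 67.7 ang 248.5 rad 0.154
scene [332 227  15  19 101] [0.4908 0.1562 0.0671] [49. 20.] 64.4 ang 248.5 rad 0.107
scene [347 238  18  15 113] [0.5081 0.201  0.0673] [48. 19.] 67.2 ang 248.1 rad 0.059
scene [392 274  16  14  98] [0.555  0.3134 0.0675] [36. 19.] 71.7 ang 66.7 rad 0.063
scene [410 284  18  19 148] [0.5705 0.3551 0.0676] [43. 20.] 67.1 ang 67.9 rad 0.107
scene [430 299  20  20 174] [0.5877 0.3983 0.0676] [46. 21.] 65.1 ang 68.0 rad 0.154
top [140 172  12  11  74] [0.5877 0.3979 0.0673] [41. 16.] 68.5 ang 67.9 rad 0.154
top [154 178  13  12  72] [0.5707 0.3557 0.0669] [43. 16.] 68.5 ang 67.9 rad 0.108
top [169 188  14   8  68] [0.5512 0.3088 0.0668] [39. 16.] 69.8 ang 68.3 rad 0.057
top [207 202  11  10  62] [0.5091 0.2028 0.0669] [33. 15.] 65.2 ang 248.4 rad 0.057
top [221 207  11  11  69] [0.4937 0.1634 0.0669] [39. 15.] 65.2 ang 248.5 rad 0.099
top [236 214  11  11  67] [0.4762 0.1195 0.0671] [38. 15.] 65.1 ang 248.4 rad 0.146
shift cm [-0.1  -0.02 15.89]
turn [-0.    -0.001 -0.002]
```

View pics/s10c.png

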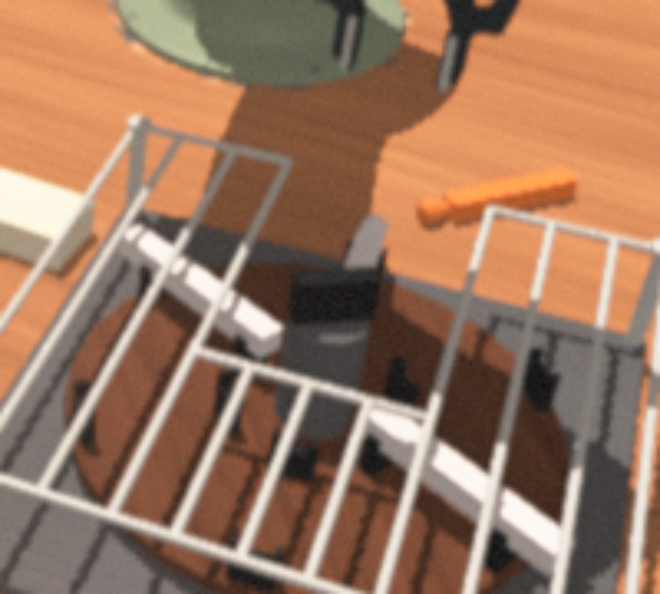

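move_arm([
  [[-0.1, 0, 4], [0, 0, 0], 60],
  [[-0.1, 0, 8], [0, 0, 0], 60],
  [[-0.1, 0, 12], [0, 0, 0], 60],
  [[-0.1, 0, 14.5], [0, 0, 0], 60],
  [[-0.1, 0, 15.8], [0, 0, 0], 60],
  [[-0.1, 0, 15.8], [0, 0, 0], 60],
  [[-0.1, 0, 15.8], [0, 0, 0], 0],
  [[-0.1, 0, 15.8], [0, 0, 0], 0],
  [[-0.1, 0, 15.8], [0, 0, 0], 0],
  [[-0.1, 0, 15.8], [0, 0, 0], 0],
  [[-0.1, 0, 15.8], [0, 0, 0], 0],
  [[-0.1, 0, 15.8], [0, 0, 0], 0],
])

```text
clock: 29.43
position: [0.4092, 0.2385, 0.0486]
tool_rot: [3.141, 0.002, -2.998]
force: [-2.2, -0.3, 7.2]
grip_width: 0.0172
finger_force: 48.6
```

move_arm([
  [[0, 0, -2], [0, 0, 0], 0],
  [[0, 0, -5], [0, 0, 0], 0],
  [[0, 0, -9], [0, 0, 0], 0],
  [[0, 0, -13], [0, 0, 0], 0],
  [[0, 0, -15], [0, 0, 0], 0],
  [[0, 0, -15], [0, 0, 0], 0],
])

```text
clock: 29.93
position: [0.41, 0.2391, 0.202]
tool_rot: [3.14, 0.007, -2.999]
force: [0.2, 0.7, -0.9]
grip_width: 0.0169
finger_force: 49.7
```

```bash
python3 -c "
from h import *
print(bot.observe()['qpos'].round(2));delta([.447,-.227,.16],[np.pi,0,3.117])"
```

```text
[ 0.16  0.51 -1.08  1.98  0.56  0.97  0.52]
shift cm [  3.01 -46.67   4.13]
turn [0.002 0.006 0.168]
```

move_arm([
  [[0.1, -2, 0], [0, 0, 0.01], 0],
  [[0.3, -5.5, 0], [0, 0, 0.02], 0],
  [[0.5, -9, 0], [0, 0, 0.03], 0],
  [[0.8, -12.5, 0], [0, 0, 0.04], 0],
  [[1.0, -16, 0], [0, 0, 0.05], 0],
  [[1.3, -20, 0], [0, 0, 0.06], 0],
  [[1.5, -24, 0], [0, 0, 0.08], 0],
  [[1.8, -28, 0], [0, 0, 0.1], 0],
  [[2.1, -32, 0], [0, 0, 0.12], 0],
  [[2.4, -36, 0], [0, 0, 0.14], 0],
  [[2.7, -40, 0], [0, 0, 0.15], 0],
  [[3.0, -43.5, 0], [0, 0, 0.16], 0],
  [[3.0, -45.5, 0.5], [0, 0, 0.168], 0],
  [[3.0, -46.7, 1], [0, 0, 0.168], 0],
  [[3.0, -46.7, 4], [0, 0, 0.168], 0],
  [[3.0, -46.7, 4], [0, 0, 0.168], 0],
  [[3.0, -46.7, 4], [0, 0, 0.168], 0],
])

```text
clock: 31.35
position: [0.4455, -0.2268, 0.1569]
tool_rot: [3.14, -0.002, 3.12]
force: [0.5, 1.2, 0.1]
grip_width: 0.0169
finger_force: 49.6
```

```bash
python3 hold.py 11;python3 -c "
from h import *
delta([.447,-.2269,.0372],[np.pi,0,3.117])"
```

```text
[ 0.4455 -0.2268  0.1569] [ 3.14e+00 -2.00e-03  3.12e+00] [ 1.06  0.6  -0.97  1.96  0.62  0.92  1.32]
scene [217 132   8   8  35] [ 0.4077 -0.2204  0.1719] [50. 14.] 16.2 x 0.3954 0.4415 z [0.1674 0.1756] slope 0.259 0.188
scene [185 139  24  19 232] [ 0.4962 -0.2239  0.1715] [21. 83.] 87.5 x 0.4473 0.5309 z [0.1638 0.1763] slope -0.024 -0.024
top [368 202   7   6  36] [ 0.5202 -0.2296  0.1766] [13. 17.] 2.0 x 0.5128 0.5265 z [0.1738 0.1801] slope -0.257 0.009
shift cm [-0.05  0.03 12.11]
turn [0.    0.001 0.003]
```

move_arm([
  [[0, 0.1, 3], [0, 0, 0], 0],
  [[0, 0.1, 6], [0, 0, 0], 0],
  [[0, 0.1, 9], [0, 0, 0], 0],
  [[0, 0.1, 11], [0, 0, 0], 0],
  [[0, 0.1, 12.1], [0, 0, 0], 0],
  [[0, 0.1, 12.1], [0, 0, 0], 0],
  [[0, 0.1, 12.1], [0, 0, 0], 0],
])

```text
clock: 32.03
position: [0.4467, -0.227, 0.0374]
tool_rot: [-3.141, 0.001, 3.118]
force: [-0.3, -0.5, -0.2]
grip_width: 0.0167
finger_force: 49.7
```

move_arm([
  [[-0.6, 0, 0], [0, 0, 0], 0],
  [[-1.2, 0, 0], [0, 0, 0], 0],
  [[-1.8, 0, 0], [0, 0, 0], 0],
  [[-2.3, 0, 0], [0, 0, 0], 0],
  [[-2.8, 0, 0], [0, 0, 0], 0],
  [[-3.3, 0, 0], [0, 0, 0], 0],
  [[-3.8, 0, 0], [0, 0, 0], 0],
  [[-4.3, 0, 0], [0, 0, 0], 0],
  [[-4.3, 0, 0], [0, 0, 0], 0],
])

```text
clock: 32.78
position: [0.49, -0.2281, 0.0363]
tool_rot: [3.141, 0.001, 3.118]
force: [-0.5, 0.3, -1.5]
grip_width: 0.0165
finger_force: 49.7
```

move_arm([
  [[-0.3, 0, 0], [0, 0, 0], 0],
  [[-0.6, 0, 0], [0, 0, 0], 0],
  [[-0.9, 0, 0], [0, 0, 0], 0],
  [[-1.1, 0, 0], [0, 0, 0], 0],
  [[-1.3, 0, 0], [0, 0, 0], 0],
  [[-1.5, 0, 0], [0, 0, 0], 0],
  [[-1.5, 0, 0], [0, 0, 0], 0],
])

```text
clock: 33.37
position: [0.5043, -0.2286, 0.0363]
tool_rot: [3.142, 0.0, 3.118]
force: [-0.5, 0.1, -0.3]
grip_width: 0.017
finger_force: 49.7
```

move_arm([
  [[-0.2, 0, 0], [0, 0, 0], 0],
  [[-0.4, 0, 0], [0, 0, 0], 0],
  [[-0.6, 0, 0], [0, 0, 0], 0],
  [[-0.8, 0, 0], [0, 0, 0], 0],
  [[-1.0, 0, 0], [0, 0, 0], 0],
  [[-1.0, 0, 0], [0, 0, 0], 0],
])

```text
clock: 33.87
position: [0.5131, -0.2289, 0.0359]
tool_rot: [3.142, -0.002, 3.118]
force: [-5.5, -0.2, -0.2]
grip_width: 0.0172
finger_force: 49.9
```

Contact at about 47 mm; confirm.

move_arm([
  [[-0.2, 0, 0], [0, 0, 0], 0],
  [[-0.4, 0, 0], [0, 0, 0], 0],
  [[-0.4, 0, 0], [0, 0, 0], 0],
])

```text
clock: 34.12
position: [0.5137, -0.229, 0.035]
tool_rot: [-3.141, -0.009, 3.117]
force: [-24.1, 2.1, 5.7]
grip_width: 0.0173
finger_force: 50.8
```

move_arm([
  [[0.3, 0, 0], [0, 0, 0], 0],
  [[0.3, 0, 0.2], [0, 0, 0], 0],
  [[0.3, 0, 0.2], [0, 0, 0], 50],
  [[0.3, 0, 0.2], [0, 0, 0], 50],
  [[0.3, 0, 0.2], [0, 0, 0], 50],
  [[0.3, 0, 0.2], [0, 0, 0], 50],
  [[0.3, 0, 0.2], [0, 0, 0], 50],
  [[0.3, 0, -2], [0, 0, 0], 50],
  [[0.3, 0, -6], [0, 0, 0], 50],
  [[0.3, 0, -10], [0, 0, 0], 50],
  [[0.3, 0, -14], [0, 0, 0], 0],
  [[0.3, 0, -18], [0, 0, 0], 0],
  [[0.3, 0, -18], [0, 0, 0], 0],
])

```text
clock: 35.2
position: [0.5177, -0.2289, 0.2233]
tool_rot: [-3.139, 0.008, 3.118]
force: [0.7, -0.1, 1.4]
grip_width: 0.0067
finger_force: 0.0
```

```bash
python3 -c "
from h import *
delta([.505,-.089,.22],[np.pi,0,3.117])"
```

```text
shift cm [ 1.6  13.96  0.27]
turn [-0.003  0.008  0.001]
```

move_arm([
  [[0.8, 3.5, 0], [0, 0, 0], 0],
  [[1.6, 7, 0], [0, 0, 0], 0],
  [[1.6, 10.5, 0], [0, 0, 0], 0],
  [[1.6, 14, 0], [0, 0, 0], 0],
  [[1.6, 14, 0], [0, 0, 0], 0],
  [[1.6, 14, 0], [0, 0, 0], 0],
])

```text
clock: 35.7
position: [0.5025, -0.0869, 0.2167]
tool_rot: [-3.141, 0.001, 3.121]
force: [0.1, -0.1, 0.2]
grip_width: -0.0001
finger_force: 0.0
```

```bash
python3 - <<'E'
from h import *
delta([.505,-.089,.1],[np.pi,0,3.117])
for n in("top","scene"):
    p,d=grab(n);save(n+"12.png",p);X=cloud(n,d)
    for y in(-.229,-.304):
        m=(p.min(-1)>140)&(abs(X[...,1]-y)<.02)&(X[...,0]>.38)&(X[...,0]<.56)&(X[...,2]>.035)&(X[...,2]<.065)
        q=X[m];print(n,m.sum(),q.min(0).round(4),q.max(0).round(4))
    q=[cv2.resize(p[125:275,250:450],None,fx=3.8,fy=3.8) if n=="top" else None][0]
    if q is not None: save("t12c.png",q)
E
python3 bars.py 13 | grep top
```

```text
shift cm [-0.24 -0.2  11.67]
turn [-0.     0.001  0.004]
top [140 173  12  10  73] [0.5868 0.3983 0.0667] [39. 16.] 68.5 ang 68.3 rad 0.154
top [155 179  12  11  71] [0.5696 0.3553 0.0673] [43. 16.] 68.5 ang 68.3 rad 0.107
top [169 187  14   9  70] [0.5511 0.3093 0.067 ] [41. 16.] 70.3 ang 68.6 rad 0.058
top [208 202  10  10  60] [0.5095 0.2025 0.0669] [32. 16.] 68.5 ang 248.9 rad 0.057
top [221 207  11  11  69] [0.4946 0.1637 0.0665] [39. 16.] 68.2 ang 248.9 rad 0.098
top [236 213  11  11  71] [0.4776 0.1204 0.0664] [37. 17.] 68.5 ang 248.8 rad 0.145Traceback (most recent call last):
  File "<stdin>", line 7, in <module>
    return umr_minimum(a, axis, None, out, keepdims, initial, where)
ValueError: zero-size array to reduction operation minimum which has no identity
```

Run:
```python
from h import *
a=cv2.imread("pics/top13.png")[130:280,270:450];b=cv2.imread("pics/scene13.png")[130:280,100:280]
cv2.imwrite("pics/c13.png",cv2.resize(np.hstack([a,b]),None,fx=2.2,fy=2.2,interpolation=2))
```

```text
(no output)
```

View pics/c13.png

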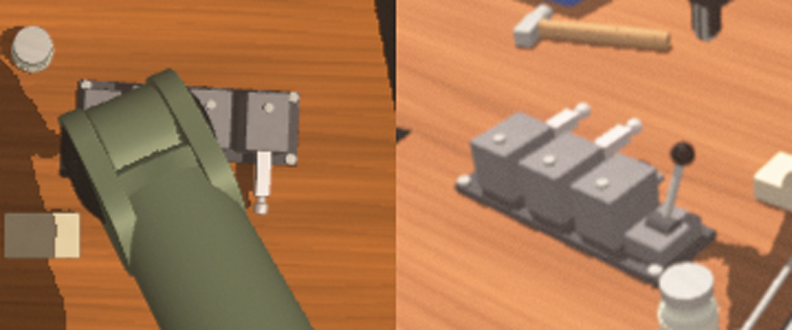

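Run:
```python
from h import *
p,d=grab("scene");X=cloud("scene",d)
for y in(-.227,-.302):
    m=(p.min(-1)>130)&(p.max(-1).astype(int)-p.min(-1)<50)&(abs(X[...,1]-y)<.025)&(X[...,0]>.42)&(X[...,0]<.55)&(X[...,2]>.035)&(X[...,2]<.065)
    q=X[m];print(m.sum(),q.min(0).round(4),q.max(0).round(4),np.polyfit(q[:,0],q[:,1],1))
```

```text
125 [ 0.4603 -0.2378  0.0366] [ 0.5287 -0.218   0.0548] [-0.01038012 -0.22061396]
113 [ 0.4672 -0.3144  0.0364] [ 0.527  -0.2918  0.0553] [-0.00592758 -0.29693016]
```

move_arm([
  [[0, -0.2, 4], [0, 0, 0], 0],
  [[0, -0.2, 8], [0, 0, 0], 0],
  [[0, -0.2, 11], [0, 0, 0], 0],
  [[0, -0.2, 12], [0, 0, 0], 0],
  [[-1, -0.2, 12], [0, 0, 0], 0],
  [[-2, -0.2, 12], [0, 0, 0], 0],
  [[-3, -0.2, 12], [0, 0, 0], 0],
  [[-4, -0.2, 12], [0, 0, 0], 0],
  [[-5, -0.2, 12], [0, 0, 0], 0],
  [[-6, -0.2, 12], [0, 0, 0], 0],
  [[-7, -0.2, 12], [0, 0, 0], 0],
  [[-8, -0.2, 12], [0, 0, 0], 0],
  [[-9, -0.2, 12], [0, 0, 0], 0],
  [[-9.6, -0.2, 12], [0, 0, 0], 0],
  [[-10, -0.2, 12], [0, 0, 0], 0],
  [[-10, -0.2, 12], [0, 0, 0], 0],
])

```text
clock: 37.23
position: [0.6033, -0.0931, 0.0972]
tool_rot: [3.141, 0.001, 3.117]
force: [-0.5, 0.2, -0.4]
grip_width: -0.0
finger_force: 0.0
```

move_arm([
  [[-0.3, 0, 0], [0, 0, 0], 0],
  [[-0.6, 0, 0], [0, 0, 0], 0],
  [[-0.8, 0, 0], [0, 0, 0], 0],
  [[-0.8, 0, 0], [0, 0, 0], 0],
])

```text
clock: 37.57
position: [0.6052, -0.0929, 0.0956]
tool_rot: [-3.14, -0.011, 3.118]
force: [-33.6, 4.3, 11.5]
grip_width: 0.0001
finger_force: 16.8
```

Stop felt at the back. Retreat and check.

move_arm([
  [[1.5, 0, 0], [0, 0, 0], 0],
  [[3, 0, 0], [0, 0, 0], 0],
  [[5, 0, 0], [0, 0, 0], 0],
  [[5, 0, -4], [0, 0, 0], 0],
  [[5, 0, -8], [0, 0, 0], 0],
  [[5, 0, -12], [0, 0, 0], 0],
  [[7, 3, -14], [0, 0, 0], 0],
  [[9, 7, -14], [0, 0, 0], 0],
  [[11, 11, -14], [0, 0, 0], 0],
  [[13, 15, -14], [0, 0, 0], 0],
  [[13, 18, -14], [0, 0, 0], 0],
  [[13, 18, -14], [0, 0, 0], 0],
  [[13, 18, -14], [0, 0, 0], 0],
])

```text
clock: 38.65
position: [0.4842, 0.0918, 0.2369]
tool_rot: [-3.142, 0.001, 3.122]
force: [-0.2, -1.2, -0.6]
grip_width: -0.0002
finger_force: 0.0
```

Run:
```python
from h import *
a,d=grab("top");X=cloud("top",d);Z=X[...,2]
b=(X[...,1]<-.06)&(X[...,1]>-.12)&(X[...,0]>.5)&(X[...,0]<.7)&(Z>.09)&(Z<.125);print("lever",X[b].mean(0))
p,d=grab("scene");X=cloud("scene",d)
for y in(-.227,-.302):
    m=(p.min(-1)>130)&(p.max(-1).astype(int)-p.min(-1)<50)&(abs(X[...,1]-y)<.025)&(X[...,0]>.42)&(X[...,0]<.55)&(X[...,2]>.035)&(X[...,2]<.065)
    q=X[m];print(m.sum(),q.min(0).round(4),q.max(0).round(4))
save("c14.png",cv2.resize(np.hstack([a[110:280,115:415],p[130:300,100:280]]),None,fx=1.65,fy=1.65))
```

```text
lever [ 0.62712129 -0.0931274   0.11167773]
131 [ 0.4596 -0.2395  0.0366] [ 0.5286 -0.2178  0.0558]
118 [ 0.4667 -0.3144  0.0374] [ 0.5265 -0.2928  0.0555]
```

View pics/c14.png

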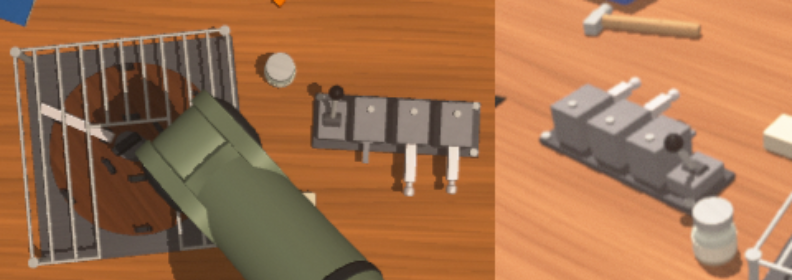

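```bash
python3 -c "
from h import *
print(bot.job_done())"
```

```text
the job is handed in; nothing more can be done
None
```

I handed the job in at about 39 s on the robot's clock: both round-headed mandrels present were pushed home against the hidden stops (about 47 mm and 55 mm deep). I opened the clamp lever first and swung it back to its stop last, the plain bars were left in their bays, and I never touched the brick or the jar. The judge returned no verdict.

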